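# Charge the disc finisher with polishing balls

## Task

The finisher needs a fresh charge: pull its sprung latch knob out to the stop so that the lid springs open, put the cast bridge into the orange bowl, then use the scoop to carry every green ball from the white tray into the bowl on top of it, lay the scoop back level on its green mat and press the lid down until it latches. Do not pick balls out of the tray with the fingers; only a ball that has landed outside the tray may be picked up by hand and put in the bowl. Leave everything else on the bench where it stands.

Things in the scene. Friction and masses are not known exactly. Their poses are not given: they have to be found in the camera images.
- finisher: bench disc finisher, fixed: grey housing 230 (x) x 220 (y) x 136 mm high, a round orange bowl sunk in its top. Origin under its centre, z up, x from its front face (panel, latch knob; x -115 mm) towards the hinge side. The bowl's mouth, 152 mm across inside, is at 139 mm, its centre at x +5 mm. The shut lid's top face is 151 mm above the bench
- bowl_floor (a point): centre of the bowl's inner floor, 40 mm above the bench, 99 mm below the mouth; axes as the finisher's. Inside radius about 66 mm at 15 mm up, 76 mm at the mouth
- lid (a joint): angle of the clear lid with grey frame: 0 shut, 1.30 rad fully open. A hinge spring (about 0.95 N m shut, 0.3 open) lifts it by itself within about 2 s once the latch lets go and keeps it open; only the latch holds it down
- lid_hinge (a point): centre of the lid's hinge line, fixed in place 118 mm above the bench at x +122 mm of the finisher, behind the housing; the line runs along the finisher's y. The axes turn with the lid: the lid plate lies from 26 to 232 mm along -x, 186 mm wide, its outer face at z +33 mm
- lid_edge (a point): point in the middle of the lid's outer face (220 mm along -x and 33 mm along z from lid_hinge), 12 mm inside its free edge: the place to push it shut. With the lid fully open it is about 339 mm above the bench
- latch (a joint): how far the sprung latch is pulled out: 0 home, 0.020 m at its stop. Spring force 2 N at home, 5 N at the stop; it frees the lid when about 14 mm out and springs home when let go. Its nose is bevelled: pressing the lid's edge right down (some 7 to 15 N from 0.15 rad on) makes the latch slip out and snap home over the lid's striker by itself
- latch_knob (a point): centre of the black latch knob, a cylinder 24 mm across and 22 mm long, axis along the finisher's x, standing out from the front face with 27 mm between; 108 mm above the bench. Pull it along the finisher's -x. Axes as the finisher's
- tray: white ball tray, fixed, 180 (x) x 130 (y) mm. Origin under its centre, x from its ramped front to its back wall. Flat floor 6 mm up from x -44 to +86 mm, y -61 to +61; a ramp rises from x -44 to 21 mm high at x -86. Side walls and back wall (4 mm thick, back inner face x +86) are 42 mm high, the front wall 23 mm
- mat: flat green mat, the scoop's place, fixed, 200 (x) x 120 (y) x 3 mm; origin under its centre
- scoop: steel hand scoop, about 140 g. Origin under the middle of its pan, x from handle to lip, z up. Pan 75 x 62 mm, floor 2 mm; lip (open end) at x +37.5; side walls 28 mm high from x -37 to +20, 58 mm apart inside; back wall 38 mm high. Black handle 15 wide, 16 high, x -37 to -142 mm, its centre line 30 mm above the underside. Stands level by itself
- bridge: cast steel dental bridge of three joined crowns, 34 (x) x 11 (y) x 11 mm high, 26 g, lying on the bench; origin under its centre. To be finished in the bowl
- ball0: green ceramic ball, origin at its centre, 20 mm in diameter, 11 g, glazed and slippery (friction about 0.2); it starts in the tray; absent balls read None. Balls roll off a slope steeper than about 9 to 14 degrees and soon come to rest on the flat
- ball1: green ceramic ball, origin at its centre, 20 mm in diameter, 11 g, glazed and slippery (friction about 0.2); it starts in the tray; absent balls read None. Balls roll off a slope steeper than about 9 to 14 degrees and soon come to rest on the flat
- ball2: green ceramic ball, origin at its centre, 20 mm in diameter, 11 g, glazed and slippery (friction about 0.2); it starts in the tray; absent balls read None. Balls roll off a slope steeper than about 9 to 14 degrees and soon come to rest on the flat
- ball3: green ceramic ball, origin at its centre, 20 mm in diameter, 11 g, glazed and slippery (friction about 0.2); it starts in the tray; absent balls read None. Balls roll off a slope steeper than about 9 to 14 degrees and soon come to rest on the flat
- ball4: green ceramic ball, origin at its centre, 20 mm in diameter, 11 g, glazed and slippery (friction about 0.2); it starts in the tray; absent balls read None. Balls roll off a slope steeper than about 9 to 14 degrees and soon come to rest on the flat
- ball5: green ceramic ball, origin at its centre, 20 mm in diameter, 11 g, glazed and slippery (friction about 0.2); it starts in the tray; absent balls read None. Balls roll off a slope steeper than about 9 to 14 degrees and soon come to rest on the flat
- ball6: green ceramic ball, origin at its centre, 20 mm in diameter, 11 g, glazed and slippery (friction about 0.2); it starts in the tray; absent balls read None. Balls roll off a slope steeper than about 9 to 14 degrees and soon come to rest on the flat
- mixing_bowl: bystander: blue plastic mixing bowl, 124 mm across, 62 high; origin under its centre
- model_lower: bystander: stone dental model of a lower jaw with ivory teeth, 58 x 64 x 30 mm; origin under its centre
- model_upper: bystander: stone dental model of an upper jaw, 58 x 64 x 30 mm; origin under its centre
- paste_jar: bystander: small closed jar, 52 mm across, 45 high; origin under its centre
- wax_spatula: bystander: hand spatula 170 mm long lying flat; origin under its middle, x along it
Not all that is in view belongs to the job. What is shaped like the scoop but brown or red is not meant.

How it is judged:
On the way, in this order (a step that is already met when the one before it is completed fails the run):
1. the latch knob is pulled out to its stop (value of joint latch above 0.0185 m), for 0.05 s.
2. the bridge lies in the bowl, let go (horizontal distance between bridge and bowl_floor below 0.078 m and z of bridge in the frame of bowl_floor between -0.005 and 0.075 m and contact force between the fingers and bridge below 0.3 N), for 0.2 s.
3. the lid is open and at least one ball rides in the scoop, lifted clear of the tray (value of joint lid above 0.9 rad and height (world z) of scoop above 0.075 m and ((x of ball0 in the frame of scoop between -0.045 and 0.04 m and y of ball0 in the frame of scoop between -0.032 and 0.032 m and z of ball0 in the frame of scoop between 0 and 0.045 m) or (x of ball1 in the frame of scoop between -0.045 and 0.04 m and y of ball1 in the frame of scoop between -0.032 and 0.032 m and z of ball1 in the frame of scoop between 0 and 0.045 m) or (x of ball2 in the frame of scoop between -0.045 and 0.04 m and y of ball2 in the frame of scoop between -0.032 and 0.032 m and z of ball2 in the frame of scoop between 0 and 0.045 m) or (x of ball3 in the frame of scoop between -0.045 and 0.04 m and y of ball3 in the frame of scoop between -0.032 and 0.032 m and z of ball3 in the frame of scoop between 0 and 0.045 m) or (x of ball4 in the frame of scoop between -0.045 and 0.04 m and y of ball4 in the frame of scoop between -0.032 and 0.032 m and z of ball4 in the frame of scoop between 0 and 0.045 m) or (x of ball5 in the frame of scoop between -0.045 and 0.04 m and y of ball5 in the frame of scoop between -0.032 and 0.032 m and z of ball5 in the frame of scoop between 0 and 0.045 m) or (x of ball6 in the frame of scoop between -0.045 and 0.04 m and y of ball6 in the frame of scoop between -0.032 and 0.032 m and z of ball6 in the frame of scoop between 0 and 0.045 m))), for 0.2 s.
4. every ball is in the bowl (horizontal distance between each of ball0, ball1, ball2, ball3, ball4, ball5, ball6 and bowl_floor below 0.078 m and z of ball0 in the frame of bowl_floor between 0 and 0.09 m and z of ball1 in the frame of bowl_floor between 0 and 0.09 m and z of ball2 in the frame of bowl_floor between 0 and 0.09 m and z of ball3 in the frame of bowl_floor between 0 and 0.09 m and z of ball4 in the frame of bowl_floor between 0 and 0.09 m and z of ball5 in the frame of bowl_floor between 0 and 0.09 m and z of ball6 in the frame of bowl_floor between 0 and 0.09 m), for 0.2 s.
At the end, for the whole second after the job is handed in: the bridge and every ball present lie inside the bowl; the lid is shut (under 0.03 rad) and the latch home (within 3 mm); the scoop lies still on the mat, right way up within 0.15 rad, the middle of its pan over the mat (all of step 4 and horizontal distance between bridge and bowl_floor below 0.078 m and z of bridge in the frame of bowl_floor between -0.005 and 0.075 m and value of joint lid below 0.03 rad and value of joint latch below 0.003 m and x of scoop in the frame of mat between -0.1 and 0.1 m and y of scoop in the frame of mat between -0.06 and 0.06 m and z of scoop in the frame of mat between 0 and 0.012 m and angle between scoop's own z axis and vertical below 0.15 rad and linear speed of scoop below 0.03 m/s); the robot touches nothing.
It fails at once if a ball lying in the tray is squeezed by the fingers (over 5 N) ((contact force between the fingers and ball0 above 5 N and x of ball0 in the frame of tray between -0.09 and 0.09 m and y of ball0 in the frame of tray between -0.065 and 0.065 m and z of ball0 in the frame of tray between 0 and 0.05 m) or (contact force between the fingers and ball1 above 5 N and x of ball1 in the frame of tray between -0.09 and 0.09 m and y of ball1 in the frame of tray between -0.065 and 0.065 m and z of ball1 in the frame of tray between 0 and 0.05 m) or (contact force between the fingers and ball2 above 5 N and x of ball2 in the frame of tray between -0.09 and 0.09 m and y of ball2 in the frame of tray between -0.065 and 0.065 m and z of ball2 in the frame of tray between 0 and 0.05 m) or (contact force between the fingers and ball3 above 5 N and x of ball3 in the frame of tray between -0.09 and 0.09 m and y of ball3 in the frame of tray between -0.065 and 0.065 m and z of ball3 in the frame of tray between 0 and 0.05 m) or (contact force between the fingers and ball4 above 5 N and x of ball4 in the frame of tray between -0.09 and 0.09 m and y of ball4 in the frame of tray between -0.065 and 0.065 m and z of ball4 in the frame of tray between 0 and 0.05 m) or (contact force between the fingers and ball5 above 5 N and x of ball5 in the frame of tray between -0.09 and 0.09 m and y of ball5 in the frame of tray between -0.065 and 0.065 m and z of ball5 in the frame of tray between 0 and 0.05 m) or (contact force between the fingers and ball6 above 5 N and x of ball6 in the frame of tray between -0.09 and 0.09 m and y of ball6 in the frame of tray between -0.065 and 0.065 m and z of ball6 in the frame of tray between 0 and 0.05 m)).
It fails at once if a bystander is pushed more than 30 mm from where it stood (distance of any of mixing_bowl, model_lower, model_upper, paste_jar, wax_spatula from where it was at the start of the episode above 0.03 m).
Of ball0, ball1, ball2, ball3, ball4, ball5, ball6 only 4 to 7 are there at a start; the rules pass over those that are not, and their reading is None.
At some moment in a run one of scoop, bridge may be knocked a few centimetres aside while the robot is not near it.
It also fails if it takes over 208 s, if anything falls off the work surface, if the arm or the gripper's body presses on something with over 40 N, if the wrist force passes 120 N, or if a joint passes its speed limit or range.

## Robot

A 7-joint arm with a two-finger parallel gripper is mounted at the origin on the work surface. World frame = base frame: x ahead of the robot, y to its left, z up, the work surface at z = 0. Lengths are in m, angles in rad, forces in N, time in s.
With the tool pointing down it reaches from about 0.35 to 0.9 m from the base axis. Payload 8.1 kg.
Tool frame: the origin (TCP) lies on the centre line of the jaws, within the pads' length; the fingertips stand 11 mm ahead of it and the grasp point (between the pads) lies 8 mm behind it (arm.nose_length is the distance from the TCP to the fingertips, in m); z points along the fingers, y is the line along which they close (so a half turn about z gives the same grasp; the last joint's range is limited). The gripper opens to 92 mm and grips with 3 to 60 N. Pads are 19 mm wide; open, the fingers measure 130 mm over their backs; the gripper's body (75 mm by 190 mm) begins 47 mm behind the grasp point.
Start: joints at [1.099, 0.434, 0.025, 1.573, -0.012, 1.134, -0.075], TCP at [0.225, -0.583, 0.209] pointing down, gripper open.
Joint ranges: [-2.62, 2.62], [-0.44, 2.09], [-1.27, 1.32], [0.08, 2.57], [-1.32, 4.46], [0.12, 2], [-2.74, 2.74]. Speed limits (rad/s): [2.22, 2.22, 3.01, 3.01, 3.14, 3.14, 3.14].

## Interface

Orientations are given as a rotation vector (axis times angle).
In Python, from cell import arm gives the robot as it stands.
- The arm moves only by the tool jog_arm, never from a script. Its argument "moves" is a list of rows, each a list of 4 numbers: the shift along the tool's x, y, z in m, then the turn about the tool's z in rad. In form: [[tx, ty, tz, spin], ...]. A call has 1 to 20 rows; each row is the pose to reach, as a shift and turn from the pose commanded when the call began, along the tool's axes at that moment; what a row does not reach only later rows make up. A row lasts 1/8 s, in which the tool goes at most 62.5 mm and 10.7 degrees, less where a joint would pass 70% of its speed; a pose out of reach is approached as far as the arm can. A call with a gripper value outside its range is refused whole. "hand" is the finger opening in m, from 0 to 0.0918, set as the call begins (left out, the last holds). The fingers move at their own pace and stop on an object; "newtons" is the grip in N (left out, the last holds). Time passes only in rows, so rows that repeat a pose let the fingers close. It gives the time, the measured TCP pose, the force, the opening and the grip force at its end, in the units of the state.
- arm.observe(): the state, without advancing time (a new reading comes with each control period).
- arm.get_image(name): name is "side" or "top"; returns a dict with "color" (384x512x3 uint8, red, green, blue), "z_map" (384x512 float32, m along the optical axis (not along the pixel's ray), 0 where there is no reading), "fx", "fy", "cx", "cy" (pixels), "rvec" (rotation vector, rad) and "tvec" (3), from world to camera coordinates, as OpenCV has them. Camera axes: x right, y down, z forward; pixel columns grow to the right and rows downward; lengths in m; the calibration is good to about 2 mm. A picture is of the moment at which its call begins.
- arm.sign_off(): hands the job in; it is judged then, once.
The state is a dict: "clock": time; "joints": joint angles; "dq": joint speeds; "joint_efforts": joint torques, N m; "position": TCP position; "ee_rot": TCP orientation; "force": force on the tool from outside, world axes, zero at the start; "ft_torque": the same for the moment, N m; "width": opening from 0.0 (shut) to 1.0 (fully open); "gripper_force": force on a finger pad.
Only numpy, scipy, OpenCV 4.12 (cv2) and the standard library are available. Lean on these libraries where they do the work, as an engineer would, in place of code of your own. Each camera call takes 0.05 s, during which the arm holds its last target. There are 200 camera calls.

## Working session

There is one attempt and no reset: what is moved stays moved. The work goes in short steps, Python scripts to look and compute and a tool call to move; the robot and the scene stay as the last step left them, time stands still between calls to the robot, and variables do not carry over. Pictures are saved under pics/ and viewed, at most 14 in all, crops included, and the job is handed in when it is done.

Besides the shell and the picture viewer there is one more tool, called as name(argument=value, ...) on one line, values as JSON. jog_arm: Moves the arm, as the interface text tells. Its arguments: {"type":"object","properties":{"moves":{"type":"array"},"hand":{"type":"number"},"newtons":{"type":"number"}},"required":["moves"]}

```bash
ls; mkdir -p pics; cat > h.py <<'E'
import numpy as np, cv2
from cell import arm
def cam(n):
    d=arm.get_image(n); R=cv2.Rodrigues(np.array(d['rvec'],float))[0]; t=np.array(d['tvec'],float).ravel()
    v,u=np.mgrid[0:384,0:512]; z=d['z_map']
    P=np.stack([(u-d['cx'])/d['fx']*z,(v-d['cy'])/d['fy']*z,z],-1)
    d['W']=(P-t)@R; d['R']=R; d['t']=t; d['C']=-R.T@t
    return d
def ray(d,u,v,h):
    r=d['R'].T@np.array([(u-d['cx'])/d['fx'],(v-d['cy'])/d['fy'],1]); return d['C']+r*(h-d['C'][2])/r[2]
def proj(d,p):
    q=d['R']@np.array(p,float)+d['t']; return q[0]/q[2]*d['fx']+d['cx'],q[1]/q[2]*d['fy']+d['cy']
def save(d,n): cv2.imwrite('pics/'+n,d['color'][:,:,::-1])
E
python3 - <<'E'
from h import *
for n in('top','side'):
    d=cam(n); save(d,n+'0.png'); print(n,d['C'],d['fx'],d['R'].round(2).tolist())
print(arm.observe())
E
```

```text
pics
top [ 0.1582668  -0.0149369   1.85344608] 471.3368059642204 [[0.02, -1.0, -0.0], [-0.98, -0.02, -0.18], [0.18, 0.01, -0.98]]
side [0.29412031 0.72355251 1.0433924 ] 358.8289030380105 [[-0.97, -0.24, -0.01], [-0.18, 0.77, -0.61], [0.16, -0.59, -0.79]]
{'clock': 0.1, 'joints': array([ 1.0994091 ,  0.43511885,  0.02496726,  1.57398694, -0.01161037,
        1.13399146, -0.07507584]), 'dq': array([ 0.0013958 , -0.0009757 , -0.0023887 , -0.00217456, -0.00070501,
        0.00078089, -0.00132753]), 'joint_efforts': array([ 3.19435312e-03, -6.69134831e+01,  9.88081768e-01, -3.15147614e+01,
       -6.03744364e-02,  3.73524881e-02,  5.97681469e-05]), 'position': array([ 0.22509001, -0.58255725,  0.2084522 ]), 'ee_rot': array([-3.08705841e+00, -5.75704534e-01,  5.62402323e-04]), 'force': array([ 0.20658124, -0.10949566, -0.17630475]), 'ft_torque': array([-0.04767965,  0.07421222, -0.02316104]), 'gripper_force': 0.0, 'width': 0.9980947467013366}
```

View pics/top0.png

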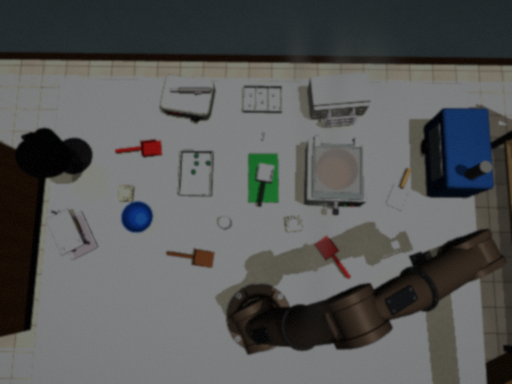

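View pics/side0.png

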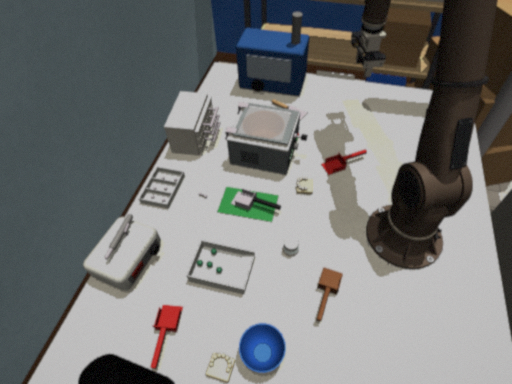

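The top view shows the finisher at (335,172) with its knob at (335,208), the mat and scoop at (264,175), the tray at (196,173) with about 4 balls, and the bridge as a small thing at (263,136). The side view shows the same layout: bridge (202,195), scoop handle (265,201), balls around (210,262).

```bash
cat > m.py <<'E'
from h import *
T=cam('top');S=cam('side')
def blobs(d,m,h,amin=3):
    n,l,s,c=cv2.connectedComponentsWithStats(m.astype(np.uint8))
    return [(int(s[i,4]),c[i].round(1).tolist(),ray(d,*c[i],h)[:2].round(4).tolist()) for i in range(1,n) if s[i,4]>=amin]
def hsv(d): return cv2.cvtColor(d['color'],cv2.COLOR_RGB2HSV).astype(int)
if __name__=='__main__':
    for d,nm in((T,'top'),(S,'side')):
        H=hsv(d); W=d['W']
        g=(H[...,0]>45)&(H[...,0]<95)&(H[...,1]>90)
        print(nm,'green',blobs(d,g,0.016))
        inr=(W[...,0]>.3)&(W[...,0]<1)&(abs(W[...,1])<.6)
        # mat rectangle
        n,l,s,c=cv2.connectedComponentsWithStats(g.astype(np.uint8)); k=1+np.argmax(s[1:,4])
        pts=cv2.findContours((l==k).astype(np.uint8),0,2)[0][0][:,0]
        P=np.array([ray(d,u,v,.003)[:2] for u,v in pts],np.float32); print('mat',cv2.minAreaRect(cv2.convexHull(P)))
        # finisher top
        m=(W[...,2]>.12)&(W[...,2]<.175)&inr&(W[...,1]<-.1)
        P=W[m][:,:2].astype(np.float32)
        print('fin',m.sum(),np.percentile(W[m][:,2],[5,50,95]),P.min(0),P.max(0),cv2.minAreaRect(P))
        # tray walls
        m=(W[...,2]>.015)&(W[...,2]<.06)&inr&(W[...,1]>.1)&(W[...,1]<.34)&(W[...,0]>.44)&(W[...,0]<.72)
        P=W[m][:,:2].astype(np.float32); print('tray',m.sum(),np.percentile(W[m][:,2],[50,98]),cv2.minAreaRect(P))
    rois={'tray':('top',165,140,225,205),'fin':('top',295,130,375,225),'mat':('top',235,125,305,215),'tray_s':('side',180,235,265,300)}
    ims=[]
    for a,(n,x0,y0,x1,y1) in rois.items():
        ims.append(cv2.resize((T if n=='top' else S)['color'][y0:y1,x0:x1,::-1],(400,300),interpolation=cv2.INTER_CUBIC))
    out=np.vstack([np.hstack(ims[:2]),np.hstack(ims[2:])]); cv2.imwrite('pics/c1.png',np.clip(out*1.5,0,255).astype(np.uint8))
E
python3 m.py
```

```text
top green [(6, [46.7, 132.0], [0.7126, 0.8713]), (5, [47.0, 140.0], [0.679, 0.8667]), (5, [52.8, 139.4], [0.6819, 0.8434]), (6, [56.7, 139.8], [0.6803, 0.8275]), (4, [33.2, 142.5], [0.6678, 0.9214]), (5, [30.0, 143.4], [0.6638, 0.9342]), (3, [40.7, 142.3], [0.6689, 0.8914]), (5, [30.4, 148.6], [0.6422, 0.9303]), (3, [25.7, 149.7], [0.6374, 0.949]), (3, [51.7, 150.0], [0.6376, 0.8438]), (11, [65.5, 151.1], [0.634, 0.7877]), (3, [426.7, 149.0], [0.6647, -0.6652]), (4, [39.0, 152.5], [0.6265, 0.8939]), (4, [59.8, 152.0], [0.6298, 0.8104]), (4, [26.0, 152.5], [0.6257, 0.9464]), (3, [72.3, 156.0], [0.614, 0.7581]), (5, [75.4, 155.6], [0.6159, 0.7459]), (7, [195.7, 155.0], [0.6258, 0.2619]), (1053, [262.6, 178.4], [0.5341, -0.0083]), (4, [35.5, 157.8], [0.6046, 0.9058]), (3, [50.0, 157.3], [0.6072, 0.8476]), (6, [40.7, 160.8], [0.5922, 0.8838]), (3, [22.0, 163.0], [0.5821, 0.9579]), (4, [55.5, 163.5], [0.5821, 0.823]), (7, [196.0, 162.7], [0.594, 0.2595]), (7, [208.0, 162.7], [0.5947, 0.2114]), (4, [28.0, 164.8], [0.5753, 0.933]), (7, [38.9, 167.0], [0.5667, 0.8885]), (8, [59.9, 166.4], [0
[... 2357 characters left out ...]
[0.6092, 0.5986]), (8, [92.9, 379.9], [0.7801, 0.647]), (3, [105.3, 379.3], [0.7491, 0.6381]), (7, [147.6, 379.7], [0.6415, 0.6125]), (3, [160.0, 379.7], [0.61, 0.6047]), (3, [157.0, 380.3], [0.617, 0.608]), (4, [142.5, 383.0], [0.6509, 0.6228])]
mat ((0.541454017162323, -0.006310030817985535), (0.19446569681167603, 0.11472754925489426), 1.5692256689071655)
fin 4039 [0.12571182 0.14182778 0.1531394 ] [ 0.38904735 -0.4178388 ] [ 0.9318164  -0.16724646] ((0.6623324155807495, -0.2914954423904419), (0.23824188113212585, 0.5473545789718628), 87.58155822753906)
tray 927 [0.02541865 0.04290157] ((0.5532367825508118, 0.2609131634235382), (0.13270412385463715, 0.18198876082897186), 89.78946685791016)
```

View pics/c1.png

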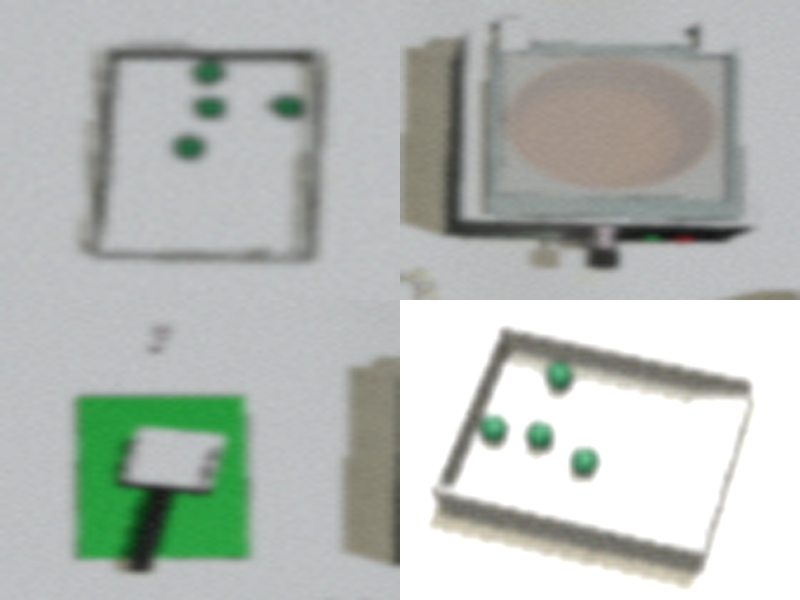

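The crops show the tray with its ramp side towards the robot and four balls. They also show the scoop with its handle towards the robot, slightly turned, the knob in front of the lid, and the bridge as a faint smudge. Next I refine the finisher, knob, scoop and bridge.

```bash
cat > m2.py <<'E'
from m import *
def rect(P): return cv2.minAreaRect(np.array(P,np.float32))
def scoop(d,box):
    H=hsv(d);W=d['W']; z=W[...,2]
    v,u=np.mgrid[0:384,0:512]; inb=(u>=box[0])&(u<box[2])&(v>=box[1])&(v<box[3])
    dark=inb&(H[...,2]<45)&(H[...,1]<150)
    n,l,s,c=cv2.connectedComponentsWithStats(dark.astype(np.uint8)); k=1+np.argmax(s[1:,4]); p=np.argwhere(l==k)[:,::-1]
    P=np.array([ray(d,a,b,.041)[:2] for a,b in p]); m=P.mean(0); w=np.linalg.svd(P-m)[2][0]; w*=np.sign(w[0]); q=(P-m)@w
    print('handle',len(p),'mid',(m+w*(q.min()+q.max())/2).round(4),'dir',w.round(3),'yaw',round(float(np.degrees(np.arctan2(w[1],w[0]))),1),'len',round(float(np.ptp(q)),4),'ends',(m+w*q.min()).round(4),(m+w*q.max()).round(4))
def small(d,c,r,h):
    g=cv2.cvtColor(d['color'],cv2.COLOR_RGB2GRAY).astype(int); u,v=c
    s=g[v-r:v+r,u-r:u+r]; bg=np.median(s); m=s<bg-12
    p=np.argwhere(m)[:,::-1]+[u-r,v-r]; w=(bg-s[m])
    P=np.array([ray(d,a,b,h)[:2] for a,b in p]); mm=(P*w[:,None]).sum(0)/w.sum(); C=np.cov((P-mm).T,aweights=w); e,V=np.linalg.eigh(C)
    print('bridge',len(p),mm.round(4),'yaw',np.degrees(np.arctan2(V[1,1],V[0,1])).round(0),'sd',np.sqrt(e).round(4),rect(P))
if __name__=='__main__':
    for d,bx,bc in((T,(240,165,290,210),(263,136)),(S,(215,185,290,225),(202,195))):
        W=d['W']
        m=(W[...,2]>.135)&(W[...,2]<.17)&(W[...,0]>.38)&(W[...,0]<.72)&(W[...,1]<-.12)&(W[...,1]>-.47)
        n,l,s,c=cv2.connectedComponentsWithStats(m.astype(np.uint8)); k=1+np.argmax(s[1:,4])
        print('lidtop',s[k,4],rect(W[l==k][:,:2]))
        m=(W[...,2]>.085)&(W[...,2]<.128)&(W[...,0]>.33)&(W[...,0]<.425)&(W[...,1]<-.2)&(W[...,1]>-.4)
        print('knob pts',m.sum(),W[m].mean(0) if m.any() else 0, rect(W[m][:,:2]) if m.any() else 0)
        scoop(d,bx); small(d,bc,9,.006)
    H=hsv(T); print(H[205:216,328:343,2])
E
python3 m2.py
```

```text
lidtop 3278 ((0.5511237382888794, -0.28386878967285156), (0.21985919773578644, 0.24180389940738678), 89.13003540039062)
knob pts 50 [ 0.39900395 -0.28074928  0.11682596] ((0.4033350646495819, -0.2818162441253662), (0.019777975976467133, 0.042666226625442505), 87.64039611816406)
handle 79 mid [ 0.4707 -0.0023] dir [ 0.988 -0.154] yaw -8.9 len 0.0956 ends [0.4234 0.0051] [ 0.5179 -0.0096]
bridge 23 [ 0.7105 -0.0052] yaw 169.0 sd [0.0032 0.0105] ((0.7097902297973633, -0.005462966859340668), (0.010381924919784069, 0.03127525746822357), 80.0105209350586)
lidtop 2189 ((0.5518240332603455, -0.2759186923503876), (0.21251945197582245, 0.24196495115756989), 88.96148681640625)
knob pts 51 [ 0.39895475 -0.27345843  0.11229169] ((0.4031122326850891, -0.2747231125831604), (0.04359211027622223, 0.020919475704431534), 4.197430610656738)
handle 74 mid [0.4722 0.0044] dir [ 0.988 -0.152] yaw -8.8 len 0.0918 ends [0.4269 0.0114] [ 0.5175 -0.0026]
bridge 41 [7.116e-01 5.000e-04] yaw 165.0 sd [0.0041 0.0104] ((0.7128904461860657, -0.0003455504775047302), (0.016796493902802467, 0.03972728177905083), 72.99830627441406)
[[ 54  49  48  47  49  59  78 100 100  76  46  36  34  34  33]
 [ 68  66  62  56  56  63  79  98  99  80  69  69  72  71  70]
 [ 83  82  75  63  58  63  74  93  94  83  87 102 109 110 110]
 [ 98  98  94  81  65  55  59  73  74  73  92 116 124 126 124]
 [116 114 112 102  76  52  41  47  48  54  83 114 126 126 127]
 [123 123 119 110  77  47  35  35  36  45  74 110 126 128 128]
 [123 125 123 108  75  45  34  34  34  40  72 109 127 127 129]
 [125 124 122 110  76  46  33  35  36  39  72 111 125 129 128]
 [124 125 121 109  79  50  39  38  39  45  74 110 125 129 129]
 [124 126 122 114  94  72  63  59  58  65  90 114 126 127 128]
 [124 125 124 122 115 104  96  92  94  97 112 123 128 128 129]]
```

```bash
cat >> h.py <<'E'
def togo(p,yaw=None,tip=False):
    """shift in tool axes + spin from the present pose to world p, tool-x at yaw (deg)"""
    s=arm.observe(); R=cv2.Rodrigues(np.array(s['ee_rot'],float))[0]; pos=np.array(s['position'])
    sh=R.T@(np.array(p,float)-pos); cur=np.degrees(np.arctan2(R[1,0],R[0,0]))
    sp=0 if yaw is None else -((yaw-cur+90)%180-90)   # tool z is down
    print('shift',sh.round(4),'spin',round(float(np.radians(sp)),3),'| cur',pos.round(4),'xyaw',round(float(cur),1),'j7',round(float(s['joints'][6]),2),'tilt',np.degrees(np.arccos(-R[2,2])).round(2))
E
python3 - <<'E'
from h import *
d=cam('top')
for u,v,h in((335.3,214.5,.108),(335.3,208.5,.12),(332.5,211,.108),(338.4,211,.108)): print(u,v,ray(d,u,v,h).round(4))
print(proj(d,(.392,-.284,.108)))
togo((.389,-.284,.20),0)
togo((.389,-.284,.20),90)
E
```

```text
335.3 214.5 [ 0.3822 -0.2814  0.108 ]
335.3 208.5 [ 0.4031 -0.2799  0.12  ]
332.5 211 [ 0.3952 -0.2712  0.108 ]
338.4 211 [ 0.3956 -0.2931  0.108 ]
(np.float64(335.9558771762404), np.float64(211.9076360987812))
shift [ 0.2605 -0.2198  0.009 ] spin 0.369 | cur [ 0.2252 -0.5829  0.209 ] xyaw 21.1 j7 -0.08 tilt 0.02
shift [ 0.2605 -0.2198  0.009 ] spin -1.202 | cur [ 0.2252 -0.5829  0.209 ] xyaw 21.1 j7 -0.08 tilt 0.02
```

jog_arm(moves=[[0.05,-0.04,0,0.1],[0.1,-0.08,0,0.2],[0.15,-0.12,0,0.3],[0.2,-0.16,0,0.369],[0.24,-0.2,0,0.369],[0.26,-0.219,0.01,0.369],[0.26,-0.219,0.01,0.369],[0.26,-0.219,0.01,0.369]], hand=0.06)

```text
clock: 1.35
position: [0.3886, -0.2859, 0.1993]
ee_rot: [3.141, -0.002, 0.0]
force: [0.1, -0.5, 0.1]
width: 0.657
gripper_force: 0.0
```

```bash
python3 - <<'E'
from h import *
togo((.389,-.2825,.100),-1)
E
```

```text
shift [ 0.0004 -0.0035  0.0993] spin 0.016 | cur [ 0.3886 -0.2859  0.1993] xyaw -0.1 j7 -1.06 tilt 0.03
```

jog_arm(moves=[[0,-0.003,0.03,0.016],[0,-0.003,0.06,0.016],[0,-0.003,0.09,0.016],[0,-0.003,0.099,0.016],[0,-0.003,0.099,0.016]])

```text
clock: 1.98
position: [0.3885, -0.2828, 0.1002]
ee_rot: [3.141, -0.028, -0.001]
force: [0.2, 0.5, 0.3]
width: 0.655
gripper_force: 0.0
```

jog_arm(moves=[[0,0,0,0],[0,0,0,0],[0,0,0,0],[0,0,0,0],[0,0,0,0]], hand=0.01, newtons=35)

```text
clock: 2.6
position: [0.3889, -0.2815, 0.1002]
ee_rot: [-3.141, 0.025, 0.0]
force: [1.1, 10.1, 4.4]
width: 0.161
gripper_force: 4.3
```

jog_arm(moves=[[-0.006,0,0,0],[-0.012,0,0,0],[-0.018,0,0,0],[-0.022,0,0,0],[-0.022,0,0,0],[-0.022,0,0,0]])

```text
clock: 3.35
position: [0.3692, -0.2802, 0.1009]
ee_rot: [-3.141, 0.023, -0.005]
force: [4.9, 7.1, 5.3]
width: 0.108
gripper_force: 4.5
```

```bash
python3 - <<'E'
from h import *
a=cam('top');b=cam('side')
o=np.hstack([cv2.resize(a['color'][120:240,280:400],(400,400),interpolation=2),cv2.resize(b['color'][70:190,220:340],(400,400),interpolation=2)])
cv2.imwrite('pics/k.png',np.clip(o[:,:,::-1]*1.6,0,255).astype(np.uint8))
E
```

```text
(no output)
```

View pics/k.png

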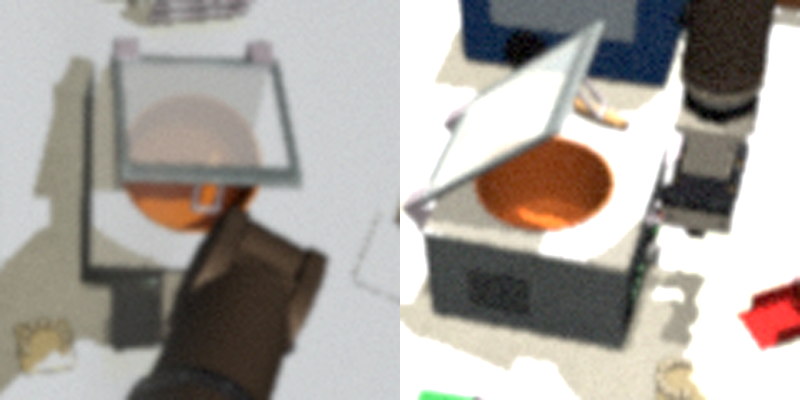

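jog_arm(moves=[[-0.003,0,0,0],[-0.006,0,0,0],[-0.008,0,0,0],[-0.008,0,0,0]], hand=0.0)

```text
clock: 3.95
position: [0.3629, -0.2821, 0.102]
ee_rot: [3.139, -0.023, 0.011]
force: [6.5, 2.8, 11.1]
width: 0.002
gripper_force: 5.4
```

The picture shows the lid already swinging open, with the fingers at the knob. But the fingers have since closed completely, so I'm not sure the stop was reached. I'll open, back off and measure the knob again.

jog_arm(moves=[[0,0,0,0],[0,0,0,0],[0,0,-0.03,0],[-0.03,0,-0.06,0],[-0.08,0,-0.1,0],[-0.13,0,-0.1,0],[-0.15,0,-0.1,0],[-0.15,0,-0.1,0]], hand=0.06)

```text
clock: 4.95
position: [0.2075, -0.2789, 0.2001]
ee_rot: [-3.141, 0.029, 0.0]
force: [-0.1, -0.3, -0.3]
width: 0.652
gripper_force: 0.0
```

```bash
python3 - <<'E'
from h import *
a=cam('top');b=cam('side')
for d in(a,b):
    W=d['W']; m=(W[...,2]>.08)&(W[...,2]<.128)&(W[...,0]>.34)&(W[...,0]<.428)&(W[...,1]<-.25)&(W[...,1]>-.32)
    for p,v in zip(W[m][::2],np.argwhere(m)[::2]): print(v[::-1],p.round(3),d['color'][tuple(v)].max(),end=';')
    print()
o=np.hstack([cv2.resize(a['color'][190:225,310:360],(400,280),interpolation=2),cv2.resize(b['color'][110:160,270:340],(400,280),interpolation=2)])
cv2.imwrite('pics/k2.png',np.clip(o[:,:,::-1]*1.6,0,255).astype(np.uint8))
E
```

```text
[333 202] [ 0.428 -0.272  0.116] 57;[335 202] [ 0.428 -0.28   0.117] 95;[333 203] [ 0.425 -0.273  0.108] 54;[336 203] [ 0.424 -0.283  0.12 ] 100;[335 204] [ 0.421 -0.28   0.114] 97;[335 205] [ 0.418 -0.28   0.11 ] 100;[335 206] [ 0.413 -0.28   0.115] 100;[335 207] [ 0.41  -0.28   0.111] 92;[335 208] [ 0.405 -0.279  0.116] 74;[333 209] [ 0.402 -0.273  0.111] 50;[335 209] [ 0.402 -0.279  0.118] 48;[337 209] [ 0.402 -0.287  0.113] 57;[333 210] [ 0.398 -0.272  0.114] 47;[335 210] [ 0.397 -0.279  0.121] 36;[337 210] [ 0.397 -0.286  0.123] 44;[333 211] [ 0.394 -0.271  0.119] 45;[335 211] [ 0.394 -0.279  0.12 ] 34;[337 211] [ 0.394 -0.286  0.119] 39;[333 212] [ 0.39  -0.272  0.116] 45;[336 212] [ 0.391 -0.283  0.115] 34;[338 212] [ 0.39  -0.29   0.119] 71;[334 213] [ 0.386 -0.275  0.121] 39;[336 213] [ 0.386 -0.282  0.12 ] 37;[338 213] [ 0.388 -0.292  0.106] 74;[334 214] [ 0.383 -0.275  0.118] 62;[336 214] [ 0.383 -0.282  0.12 ] 59;[338 214] [ 0.384 -0.291  0.11 ] 88;
[295 134] [ 0.427 -0.278  0.118] 156;[302 134] [ 0.401 -0.283  0.118] 133;[295 135] [ 0.427 -0.279  0.112] 152;[302 135] [ 0
[... 197 characters left out ...]
.112] 149;[302 136] [ 0.399 -0.271  0.12 ] 48;[304 136] [ 0.392 -0.275  0.118] 42;[306 136] [ 0.385 -0.275  0.119] 77;[295 137] [ 0.425 -0.275  0.106] 77;[297 137] [ 0.418 -0.276  0.106] 109;[299 137] [ 0.41  -0.275  0.109] 149;[301 137] [ 0.402 -0.269  0.116] 68;[303 137] [ 0.395 -0.273  0.114] 26;[305 137] [ 0.388 -0.274  0.115] 42;[295 138] [ 0.425 -0.273  0.103] 53;[302 138] [ 0.398 -0.268  0.113] 33;[304 138] [ 0.391 -0.273  0.11 ] 26;[306 138] [ 0.384 -0.27   0.114] 97;[302 139] [ 0.397 -0.265  0.111] 74;[304 139] [ 0.39  -0.269  0.108] 57;[306 139] [ 0.383 -0.273  0.106] 116;[302 140] [ 0.397 -0.265  0.105] 137;[304 140] [ 0.39  -0.268  0.105] 124;[306 140] [ 0.383 -0.269  0.105] 147;
```

View pics/k2.png

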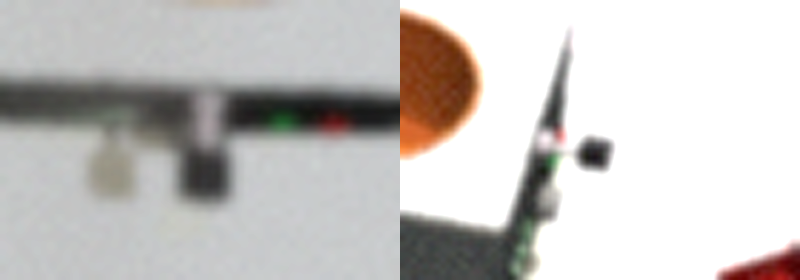

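The knob has sprung home, centred at (0.393, -0.280, 0.108). I'll pull again with the fingers behind the knob and round its shaft, so they hook it instead of relying on friction.

```bash
python3 - <<'E'
from h import *
togo((.417,-.280,.102),-1)
E
```

```text
shift [ 0.2075 -0.0025  0.0983] spin 0.001 | cur [ 0.2095 -0.2791  0.2002] xyaw -0.9 j7 -0.81 tilt 0.02
```

jog_arm(moves=[[0.05,-0.002,0,0],[0.1,-0.002,0,0],[0.15,-0.002,0,0],[0.19,-0.002,0,0],[0.207,-0.002,0,0],[0.207,-0.002,0,0],[0.207,-0.002,0,0],[0.207,-0.002,0.03,0],[0.207,-0.002,0.06,0],[0.207,-0.002,0.085,0],[0.207,-0.002,0.098,0],[0.207,-0.002,0.098,0]], hand=0.03, newtons=10)

```text
clock: 6.55
position: [0.4149, -0.2805, 0.1019]
ee_rot: [-3.141, 0.027, 0.002]
force: [0.4, -0.6, 0.4]
width: 0.33
gripper_force: 0.0
```

jog_arm(moves=[[0,0,0,0],[0,0,0,0],[0,0,0,0],[0,0,0,0]], hand=0.0)

```text
clock: 7.05
position: [0.4161, -0.2805, 0.1024]
ee_rot: [3.141, -0.026, 0.001]
force: [-0.1, 0.0, -0.6]
width: 0.005
gripper_force: 0.0
```

jog_arm(moves=[[-0.006,0,0,0],[-0.012,0,0,0],[-0.018,0,0,0],[-0.022,0,0,0],[-0.026,0,0,0],[-0.03,0,0,0],[-0.03,0,0,0]])

```text
clock: 7.92
position: [0.3863, -0.2802, 0.1025]
ee_rot: [3.141, -0.026, 0.002]
force: [5.2, 1.1, 5.2]
width: 0.001
gripper_force: 2.6
```

```bash
python3 - <<'E'
from h import *
b=cam('side'); W=b['W']
o=cv2.resize(b['color'][90:165,250:350],(800,600),interpolation=2)
for p in((.3863,-.2802,.1025-.011),(.3863,-.2802,.1025+.008),(.393,-.28,.108),(.373,-.28,.108)):
    u,v=proj(b,p); cv2.circle(o,(int((u+.5-250)*8),int((v+.5-90)*8)),4,(255,0,0),-1); print(p,u,v)
cv2.imwrite('pics/k3.png',np.clip(o[:,:,::-1]*1.5,0,255).astype(np.uint8))
E
```

```text
(0.3863, -0.2802, 0.0915) 305.2246816685528 140.45545306518758
(0.3863, -0.2802, 0.11049999999999999) 305.6411394477395 136.74897899443837
(0.393, -0.28, 0.108) 303.8128219845913 136.9977526091095
(0.373, -0.28, 0.108) 309.08686062011526 137.83346572380958
```

View pics/k3.png

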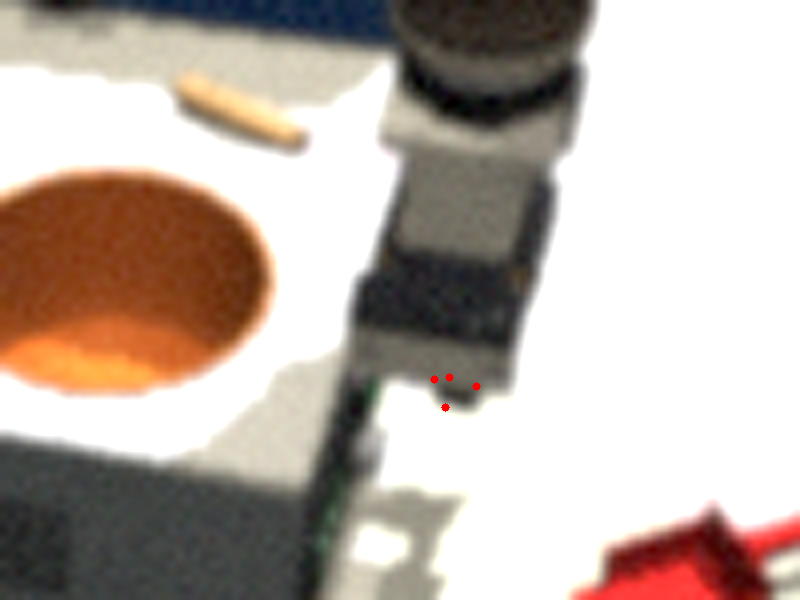

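jog_arm(moves=[[-0.002,0,0,0],[-0.002,0,0,0]])

```text
clock: 8.22
position: [0.3845, -0.2801, 0.1025]
ee_rot: [3.141, -0.025, 0.002]
force: [3.9, -0.3, 5.1]
width: 0.009
gripper_force: 2.8
```

jog_arm(moves=[[-0.003,0,0,0],[-0.003,0,0,0]])

```text
clock: 8.48
position: [0.3813, -0.28, 0.1025]
ee_rot: [3.141, -0.025, 0.002]
force: [4.3, 1.1, 5.6]
width: 0.007
gripper_force: 2.8
```

jog_arm(moves=[[-0.003,0,0,0],[-0.003,0,0,0]])

```text
clock: 8.72
position: [0.3783, -0.28, 0.1024]
ee_rot: [3.141, -0.026, 0.002]
force: [4.0, -0.2, 5.9]
width: 0.004
gripper_force: 2.7
```

```bash
python3 - <<'E'
from h import *
print('nose',arm.nose_length,[a for a in dir(arm) if a[0]!='_'])
b=cam('side')
for y in(-.28+.095,-.28+.0375):
  for z in(.1575,.185):
    print(y,z,[np.round(proj(b,(x,y,z)),1).tolist() for x in(.3863-.0375,.3863+.0375)])
E
```

```text
nose 0.011 ['PlanningError', 'get_image', 'nose_length', 'observe', 'sign_off']
-0.18500000000000003 0.1575 [[312.8, 146.9], [291.6, 143.4]]
-0.18500000000000003 0.185 [[313.6, 141.1], [292.0, 137.6]]
-0.24250000000000002 0.1575 [[315.4, 135.8], [294.7, 132.5]]
-0.24250000000000002 0.185 [[316.2, 129.9], [295.1, 126.7]]
```

jog_arm(moves=[[0,0,-0.03,0],[-0.03,0,-0.08,0],[-0.05,0.0,-0.13,0],[-0.05,0,-0.18,0],[-0.05,0,-0.2,0.3],[-0.05,0,-0.2,0.6],[-0.05,0,-0.2,0.8],[-0.05,0,-0.2,0.8],[-0.05,0,-0.2,0.8]], hand=0.09)

```text
clock: 9.9
position: [0.3263, -0.2786, 0.3011]
ee_rot: [-2.881, 1.253, 0.005]
force: [0.3, -0.2, 0.5]
width: 0.936
gripper_force: 0.0
```

```bash
python3 - <<'E'
from h import *
b=cam('side'); s=arm.observe(); p=s['position']; print(p,s['ee_rot'],s['width'])
R=cv2.Rodrigues(np.array(s['ee_rot'],float))[0]; o=b['color'].copy()
u0,v0=map(int,proj(b,p)); x0,y0=u0-40,max(v0-40,0)
c=cv2.resize(o[y0:y0+60,x0:x0+80],(800,600),interpolation=2)
for q in([0,.046,.011],[0,-.046,.011],[0,.065,.011],[0,0,-.055]):
    w=p+R@np.array(q); u,v=proj(b,w); cv2.circle(c,(int((u+.5-x0)*10),int((v+.5-y0)*10)),4,(255,0,0),-1)
cv2.imwrite('pics/t.png',np.clip(c[:,:,::-1]*1.3,0,255).astype(np.uint8))
E
```

```text
[ 0.32637644 -0.2786094   0.301107  ] [-2.88019352  1.25420408  0.00528242] 0.963391679635838
```

View pics/t.png

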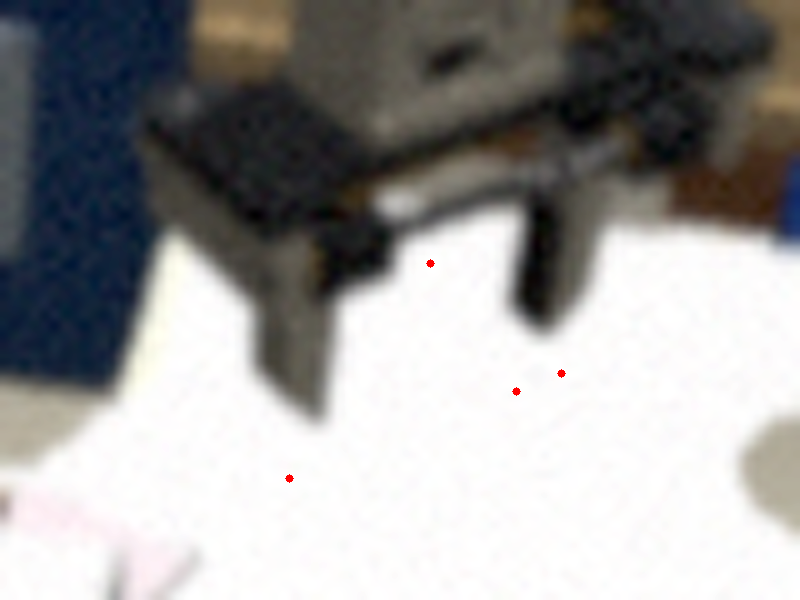

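The picture shows the real fingertips about 6 px above the predicted ones (inner tips at about (320,418) and (540,330) in the crop). So the reported TCP and the fingers don't agree; I'll measure the offset in the tool frame from the depth map.

```bash
cat > tipm.py <<'E'
from h import *
b=cam('side'); s=arm.observe(); p=s['position']; R=cv2.Rodrigues(np.array(s['ee_rot'],float))[0]
Q=(b['W']-p)@R; W=b['W']
m=(abs(Q[...,0])<.06)&(abs(Q[...,1])<.09)&(Q[...,2]<.03)&(Q[...,2]>-.04)&(b['z_map']>0)
for nm,k in(('+y',m&(Q[...,1]>.0)),('-y',m&(Q[...,1]<0))):
    q=Q[k]; print(nm,len(q),'x',np.percentile(q[:,0],[5,50,95]).round(4),'y',np.percentile(q[:,1],[5,50,95]).round(4),'z',np.percentile(q[:,2],[80,95,100]).round(4))
u,v=proj(b,p);x0,y0=int(u)-40,max(int(v)-40,0)
for nm,(a,c) in {'l':(320,418),'r':(540,330)}.items():
    print(nm,[ (W[int(y0+c/10+j-.5),int(x0+a/10+i-.5)]-p).round(4).tolist() for i,j in((0,-2),(-1,-2),(1,-2),(0,-1))])
E
python3 tipm.py
```

```text
+y 43 x [-0.0138 -0.0087  0.0056] y [0.0428 0.0458 0.059 ] z [-0.022  -0.0176 -0.015 ]
-y 26 x [-0.0136 -0.0103  0.0049] y [-0.0612 -0.0582 -0.0461] z [-0.0292 -0.0237 -0.0187]
l [[0.028, 0.0418, 0.0305], [0.0311, 0.0426, 0.0306], [0.025, 0.04, 0.0297], [0.0277, 0.04, 0.0254]]
r [[-0.0347, -0.0254, 0.0274], [-0.0315, -0.0323, 0.0221], [-0.0379, -0.0245, 0.0285], [-0.0353, -0.0277, 0.022]]
```

The fingertips really sit about 16 mm behind the reported TCP, not 11 mm ahead, so every height needs about -27 mm. That explains why the fingers rode on top of the knob. Redoing the pull with this correction.

```bash
python3 - <<'E'
from h import *
togo((.394,-.280,.073),-1)
E
```

```text
shift [ 0.0477 -0.0485  0.228 ] spin -0.8 | cur [ 0.3266 -0.2786  0.3012] xyaw -46.8 j7 -1.81 tilt 0.17
```

jog_arm(moves=[[0.02,-0.02,0.03,-0.18],[0.04,-0.04,0.07,-0.36],[0.048,-0.0485,0.1,-0.54],[0.048,-0.0485,0.1,-0.72],[0.048,-0.0485,0.1,-0.8],[0.048,-0.0485,0.1,-0.8],[0.048,-0.0485,0.14,-0.8],[0.048,-0.0485,0.18,-0.8],[0.048,-0.0485,0.21,-0.8],[0.048,-0.0485,0.228,-0.8],[0.048,-0.0485,0.228,-0.8],[0.048,-0.0485,0.228,-0.8]], hand=0.06, newtons=35)

```text
clock: 11.5
position: [0.3964, -0.281, 0.0748]
ee_rot: [3.141, -0.027, 0.001]
force: [0.4, 0.8, 0.2]
width: 0.649
gripper_force: 0.0
```

jog_arm(moves=[[0,0,0,0],[0,0,0,0],[0,0,0,0],[0,0,0,0]], hand=0.0)

```text
clock: 12.0
position: [0.3962, -0.2807, 0.0742]
ee_rot: [-3.141, 0.026, -0.0]
force: [-0.5, 8.8, 1.3]
width: 0.266
gripper_force: 5.5
```

jog_arm(moves=[[-0.006,0,0,0],[-0.012,0,0,0],[-0.018,0,0,0],[-0.022,0,0,0],[-0.025,0,0,0],[-0.025,0,0,0]])

```text
clock: 12.75
position: [0.3761, -0.2797, 0.0746]
ee_rot: [3.141, -0.022, 0.013]
force: [17.4, 3.7, -14.9]
width: 0.254
gripper_force: 35.0
```

Width is 24 mm (the knob's diameter), grip 35 N, and the x force rose to 17 N at the stop: the latch is out. Let it home, then go for the bridge.

jog_arm(moves=[[0.01,0,0,0],[0.022,0,0,0],[0.022,0,0,0]])

```text
clock: 13.12
position: [0.3942, -0.28, 0.0742]
ee_rot: [-3.141, 0.024, -0.002]
force: [1.7, 4.0, 3.4]
width: 0.253
gripper_force: 35.0
```

jog_arm(moves=[[0,0,0,0],[0,0,0,0],[-0.005,0,-0.04,0],[-0.03,0,-0.09,0],[-0.05,-0.03,-0.15,0],[-0.05,-0.08,-0.15,0],[-0.05,-0.13,-0.15,0],[-0.03,-0.18,-0.15,0],[0.02,-0.22,-0.15,0],[0.08,-0.24,-0.15,0],[0.08,-0.24,-0.15,0],[0.08,-0.24,-0.15,0]], hand=0.06)

```text
clock: 14.62
position: [0.4763, -0.0426, 0.2236]
ee_rot: [3.141, -0.026, -0.003]
force: [-0.7, -0.2, 0.1]
width: 0.654
gripper_force: 0.0
```

```bash
python3 - <<'E'
import m2
from m2 import *
save(T,'top1.png'); small(T,(263,136),9,.006); small(S,(202,195),9,.006)
scoop(T,(240,165,290,210))
W=T['W']; m=(W[...,2]>.25)&(W[...,1]<-.15)&(W[...,0]>.55); print('lid',m.sum(),W[m].max(0) if m.any() else 0)
togo((.714,-.003,.08),-11)
E
```

```text
bridge 126 [ 0.6887 -0.0085] yaw 90.0 sd [0.0086 0.0189] ((0.7014650702476501, -0.005232714116573334), (0.04630257561802864, 0.06898374110460281), 0.8666818737983704)
bridge 40 [7.116e-01 5.000e-04] yaw 165.0 sd [0.0041 0.0104] ((0.7128959894180298, -0.00032728537917137146), (0.016758311539888382, 0.03972728177905083), 72.99830627441406)
handle 972 mid [ 0.4986 -0.0154] dir [0.862 0.506] yaw 30.4 len 0.214 ends [ 0.4063 -0.0696] [0.5909 0.0387]
lid 247 [ 0.66010331 -0.19330252  0.35818988]
shift [ 0.2375 -0.0444  0.1438] spin 0.174 | cur [ 0.4758 -0.0431  0.224 ] xyaw -1.0 j7 -1.71 tilt 0.07
```

jog_arm(moves=[[0.06,-0.02,0.03,0.1],[0.12,-0.04,0.06,0.174],[0.18,-0.044,0.09,0.174],[0.225,-0.044,0.12,0.174],[0.2375,-0.044,0.14,0.174],[0.2375,-0.044,0.17,0.174],[0.2375,-0.044,0.2,0.174],[0.2375,-0.044,0.222,0.174],[0.2375,-0.044,0.232,0.174],[0.2375,-0.044,0.232,0.174]], hand=0.05, newtons=20)

```text
clock: 15.98
position: [0.715, -0.0023, -0.0079]
ee_rot: [3.127, -0.299, -0.001]
force: [0.6, 0.1, 0.1]
width: 0.548
gripper_force: 0.0
```

jog_arm(moves=[[0,0,0.002,0],[0,0,0.004,0],[0,0,0.004,0]])

```text
clock: 16.35
position: [0.7154, -0.0019, -0.0115]
ee_rot: [-3.127, 0.298, -0.001]
force: [-0.8, -0.3, -0.2]
width: 0.546
gripper_force: 0.0
```

jog_arm(moves=[[0,0,0.001,0],[0,0,0.002,0],[0,0,0.003,0],[0,0,0.003,0]])

```text
clock: 16.85
position: [0.7151, -0.0019, -0.015]
ee_rot: [3.127, -0.298, -0.0]
force: [-0.1, 0.6, 0.7]
width: 0.546
gripper_force: 0.0
```

jog_arm(moves=[[0,0,0.001,0],[0,0,0.002,0],[0,0,0.002,0]])

```text
clock: 17.23
position: [0.7152, -0.0019, -0.017]
ee_rot: [3.127, -0.298, -0.0]
force: [1.0, -0.2, 0.3]
width: 0.54
gripper_force: 0.0
```

jog_arm(moves=[[0,0,0.001,0],[0,0,0.002,0],[0,0,0.002,0]])

```text
clock: 17.6
position: [0.7153, -0.0019, -0.0172]
ee_rot: [3.127, -0.299, 0.001]
force: [-5.2, -0.2, 14.5]
width: 0.546
gripper_force: 6.8
```

jog_arm(moves=[[0,0,0.001,0],[0,0,0.002,0],[0,0,0.002,0]])

```text
clock: 17.98
position: [0.7154, -0.002, -0.0173]
ee_rot: [3.127, -0.299, 0.002]
force: [-12.2, -1.8, 28.3]
width: 0.545
gripper_force: 14.4
```

Bench contact comes at TCP z = -0.017, so tip z = TCP z + 0.017. Closing on the bridge.

jog_arm(moves=[[0,0,-0.006,0],[0,0,-0.006,0]])

```text
clock: 18.23
position: [0.7157, -0.0019, -0.0144]
ee_rot: [-3.127, 0.298, -0.002]
force: [-0.6, -0.2, -0.5]
width: 0.543
gripper_force: 0.0
```

jog_arm(moves=[[0,0,0,0],[0,0,0,0],[0,0,0,0],[0,0,0,0],[0,0,0,0],[0,0,-0.02,0],[0,0,-0.05,0],[0,0,-0.08,0],[0,0,-0.08,0]], hand=0.0)

```text
clock: 19.35
position: [0.7177, -0.0015, 0.0698]
ee_rot: [-3.126, 0.299, -0.01]
force: [-0.2, 0.1, -0.5]
width: 0.116
gripper_force: 20.0
```

```bash
python3 - <<'E'
from h import *
togo((.551,-.285,.18),-1)
E
```

```text
shift [-0.1094  0.3097 -0.1115] spin -0.173 | cur [ 0.7177 -0.0015  0.0698] xyaw -10.9 j7 -2.02 tilt 0.38
```

```bash
python3 - <<'E'
from h import *
for p in((.52,-.02,.22),(.533,-.283,.22),(.533,-.283,.07)): togo(p,-1)
for n in('side','top'):
    d=cam(n); H=cv2.cvtColor(d['color'],cv2.COLOR_RGB2HSV).astype(int)
    v,u=np.mgrid[0:384,0:512]
    m=(H[...,0]<16)&(H[...,1]>120)&(H[...,2]>60)&(d['W'][...,1]<-.15)&(d['W'][...,1]>-.4)&(d['W'][...,0]>.4)&(d['W'][...,0]<.7)
    k,l,s,c=cv2.connectedComponentsWithStats(m.astype(np.uint8)); i=1+np.argmax(s[1:,4])
    p=cv2.findContours((l==i).astype(np.uint8),0,2)[0][0][:,0]; P=np.array([ray(d,a,b,.139)[:2] for a,b in p]); 
    print(n,s[i,4],P.min(0),P.max(0),cv2.minEnclosingCircle(P.astype(np.float32)))
E
```

```text
shift [-0.1897  0.0553 -0.1515] spin -0.173 | cur [ 0.7177 -0.0015  0.0698] xyaw -10.9 j7 -2.02 tilt 0.38
shift [-0.1272  0.3111 -0.1516] spin -0.173 | cur [ 0.7177 -0.0015  0.0698] xyaw -10.9 j7 -2.02 tilt 0.38
shift [-0.1281  0.3114 -0.0016] spin -0.173 | cur [ 0.7177 -0.0015  0.0698] xyaw -10.9 j7 -2.02 tilt 0.38
side 859 [ 0.47555521 -0.3546425 ] [ 0.62705333 -0.20388846] ((0.5512293577194214, -0.28006353974342346), 0.07627690583467484)
top 490 [ 0.47664904 -0.33328476] [ 0.61348158 -0.2105353 ] ((0.5453823804855347, -0.27545812726020813), 0.07484994828701019)
```

jog_arm(moves=[[-0.03,0.01,-0.04,-0.05],[-0.08,0.025,-0.09,-0.1],[-0.14,0.04,-0.15,-0.173],[-0.18,0.055,-0.15,-0.173],[-0.18,0.11,-0.15,-0.173],[-0.17,0.165,-0.15,-0.173],[-0.155,0.22,-0.15,-0.173],[-0.138,0.27,-0.15,-0.173],[-0.128,0.31,-0.15,-0.173],[-0.128,0.31,-0.15,-0.173],[-0.128,0.31,-0.12,-0.173],[-0.128,0.31,-0.08,-0.173],[-0.128,0.31,-0.04,-0.173],[-0.128,0.31,-0.004,-0.173],[-0.128,0.31,-0.002,-0.173],[-0.128,0.31,-0.002,-0.173]])

```text
clock: 21.45
position: [0.5315, -0.2816, 0.0681]
ee_rot: [-3.141, 0.026, -0.001]
force: [-0.1, -0.0, 0.3]
width: 0.117
gripper_force: 20.0
```

jog_arm(moves=[[0,0,0,0],[0,0,0,0],[0,0,0,0],[0,0,-0.02,0],[0,0,-0.06,0],[0,0,-0.11,0],[-0.03,0,-0.16,0],[-0.06,-0.05,-0.16,0],[-0.06,-0.11,-0.16,0],[-0.06,-0.17,-0.16,0],[-0.06,-0.23,-0.16,0],[-0.06,-0.23,-0.16,0]], hand=0.04)

```text
clock: 22.95
position: [0.4749, -0.0458, 0.2279]
ee_rot: [-3.14, 0.014, -0.002]
force: [1.0, 0.2, 0.4]
width: 0.434
gripper_force: 0.0
```

```bash
python3 - <<'E'
import m2
from m2 import *
scoop(S,(215,185,290,225))
c=cv2.resize(S['color'][90:240,180:340],(800,600),interpolation=2)[:,:,::-1]
cv2.imwrite('pics/s2.png',c)
E
```

```text
handle 86 mid [0.4716 0.0042] dir [ 0.986 -0.168] yaw -9.7 len 0.0971 ends [0.4238 0.0123] [ 0.5195 -0.004 ]
```

View pics/s2.png

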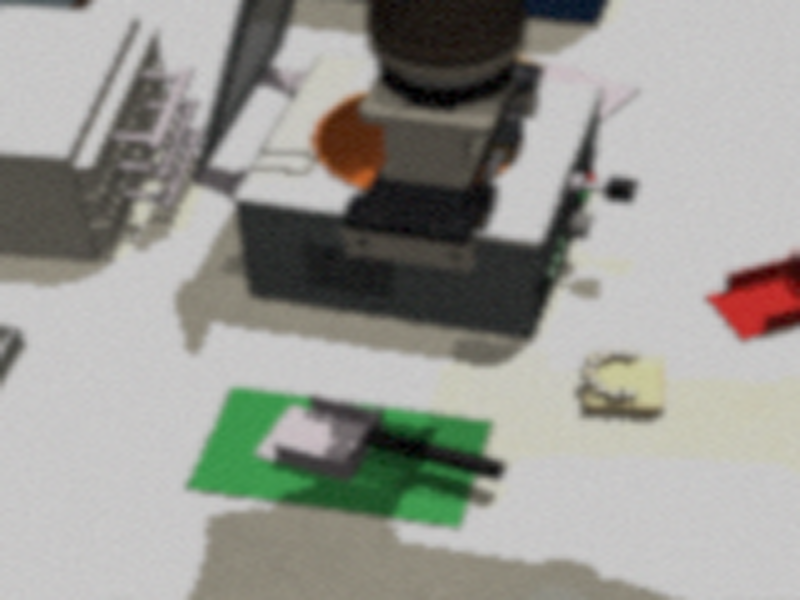

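The side view shows the scoop unmoved, with the handle end at crop (500,467), and the lid open. The bowl is partly hidden by the wrist. Gripping the scoop handle next, with the tips only at the handle's underside so they clear the tray's front wall.

```bash
python3 - <<'E'
import m2
from m2 import *
d=S; H=hsv(d); W=d['W']; g=cv2.cvtColor(d['color'],cv2.COLOR_RGB2GRAY)
togo((.474,-.0025,.006),-9.2)
E
```

```text
shift [-0.0018 -0.0502  0.2211] spin 0.141 | cur [ 0.4749 -0.0526  0.2271] xyaw -1.1 j7 -1.71 tilt 0.04
```

jog_arm(moves=[[0,-0.03,0.04,0.08],[-0.002,-0.05,0.08,0.141],[-0.002,-0.05,0.13,0.141],[-0.002,-0.05,0.17,0.141],[-0.002,-0.05,0.2,0.141],[-0.002,-0.05,0.218,0.141],[-0.002,-0.05,0.221,0.141],[-0.002,-0.05,0.221,0.141]], hand=0.045, newtons=50)

```text
clock: 24.15
position: [0.4741, -0.0019, 0.0064]
ee_rot: [3.131, -0.251, 0.0]
force: [-0.5, -0.8, 0.6]
width: 0.493
gripper_force: 0.0
```

jog_arm(moves=[[0,0,0,0],[0,0,0,0],[0,0,0,0],[0,0,0,0],[0,0,0,0],[0,0,0,0]], hand=0.0)

```text
clock: 24.9
position: [0.4738, -0.0011, 0.0062]
ee_rot: [3.132, -0.248, 0.0]
force: [-1.1, -0.3, 2.6]
width: 0.156
gripper_force: 50.0
```

jog_arm(moves=[[0,0,-0.01,0],[0,0,-0.03,0],[0,0,-0.06,0],[0,0,-0.09,0],[0,0,-0.12,0],[0,0,-0.13,0],[0,0,-0.13,0]])

```text
clock: 25.78
position: [0.4738, -0.0012, 0.1363]
ee_rot: [3.132, -0.249, 0.001]
force: [-0.4, -0.5, -2.1]
width: 0.157
gripper_force: 50.0
```

```bash
cat > sc.py <<'E'
from h import *
def scoopfit(nm='side',png=None):
    b=cam(nm); s=arm.observe(); p=s['position']; R=cv2.Rodrigues(np.array(s['ee_rot'],float))[0]
    Q=(b['W']-p)@R; Q[...,2]*=-1   # tool frame with z up
    m=(b['z_map']>0)&(Q[...,0]>.05)&(Q[...,0]<.2)&(abs(Q[...,1])<.04)&(Q[...,2]>-.15)&(Q[...,2]<.09)
    q=Q[m]; print('pan pts',len(q),'x',np.percentile(q[:,0],[2,98]).round(3),'y',np.percentile(q[:,1],[2,98]).round(3),'z',np.percentile(q[:,2],[2,50,98]).round(3))
    f=m&(Q[...,0]<.16)&(Q[...,2]<.03); q=Q[f]
    print('z by x:',[(round(a,2),len(w),np.round(np.percentile(w,[10,50]),3).tolist()) for a in np.arange(.06,.16,.015) for w in [q[(q[:,0]>=a)&(q[:,0]<a+.015),2]] if len(w)])
    if png:
        u,v=map(int,proj(b,p+R@np.array([.05,0,0]))); x0,y0=max(u-40,0),max(v-30,0); cv2.imwrite('pics/'+png,cv2.resize(b['color'][y0:y0+60,x0:x0+80],(560,420),interpolation=2)[:,:,::-1]); print('crop',x0,y0)
    return b
E
python3 - <<'E'
from sc import *
scoopfit('side','g1.png'); print(arm.observe()['ft_torque'],arm.observe()['width'])
togo((.40,.245,.06),0)
E
```

```text
pan pts 939 x [0.054 0.196] y [-0.038  0.038] z [-0.139 -0.133  0.021]
z by x: [(np.float64(0.06), 92, [-0.136, -0.133]), (np.float64(0.08), 121, [-0.136, -0.131]), (np.float64(0.09), 151, [-0.135, -0.003]), (np.float64(0.1), 133, [-0.136, -0.131]), (np.float64(0.12), 91, [-0.137, -0.133]), (np.float64(0.14), 70, [-0.137, -0.134]), (np.float64(0.15), 48, [-0.136, -0.134])]
crop 211 149
[0.03427666 0.12530544 0.04038357] 0.15734457803886934
shift [-0.1112 -0.2316  0.0756] spin -0.158 | cur [ 0.4733 -0.0013  0.1356] xyaw -9.1 j7 -2.03 tilt 0.04
```

View pics/g1.png

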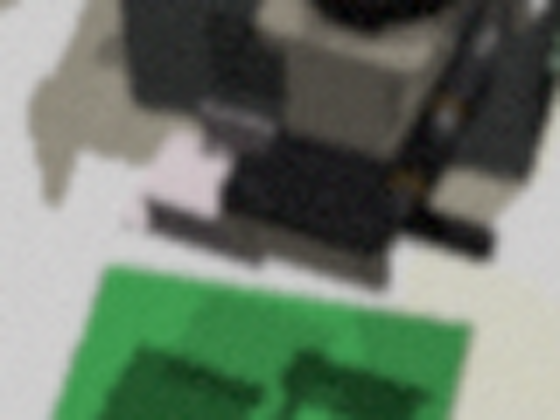

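The crop shows the scoop lifted and level in the grip (pan at crop (185,180), handle end at (490,240)). Now to the tray.

jog_arm(moves=[[-0.03,-0.03,0,-0.05],[-0.07,-0.07,0,-0.1],[-0.1,-0.12,0,-0.158],[-0.11,-0.17,0,-0.158],[-0.12,-0.22,0.01,-0.158],[-0.13,-0.25,0.02,-0.158],[-0.13,-0.25,0.04,-0.158],[-0.13,-0.25,0.04,-0.158],[-0.13,-0.25,0.04,-0.158]])

```text
clock: 26.95
position: [0.3846, 0.2657, 0.0959]
ee_rot: [3.141, -0.001, -0.002]
force: [0.5, 0.4, -0.7]
width: 0.158
gripper_force: 50.0
```

```bash
python3 - <<'E'
from sc import *
b=scoopfit('top'); togo((.423,.264,.032),0)
H=cv2.cvtColor(b['color'],cv2.COLOR_RGB2HSV).astype(int); W=b['W']
g=(H[...,0]>45)&(H[...,0]<95)&(H[...,1]>90)&(W[...,0]>.45)&(W[...,0]<.66)&(W[...,1]>.18)&(W[...,1]<.34)
n,l,s,c=cv2.connectedComponentsWithStats(g.astype(np.uint8)); print([ray(b,*c[i],.016)[:2].round(3).tolist() for i in range(1,n) if s[i,4]>2])
# pan as seen from top: bright/any points with z .07-.15 around
m=(W[...,2]>.075)&(W[...,2]<.125)&(W[...,0]>.40)&(W[...,0]<.56)&(W[...,1]>.18)&(W[...,1]<.34); P=W[m][:,:2]; print(m.sum(),P.min(0),P.max(0),cv2.minAreaRect(P.astype(np.float32)))
E
```

```text
pan pts 476 x [0.088 0.198] y [-0.037  0.039] z [-0.101 -0.087  0.007]
z by x: [(np.float64(0.08), 19, [-0.078, -0.005]), (np.float64(0.09), 59, [-0.085, -0.004]), (np.float64(0.1), 77, [-0.086, -0.005]), (np.float64(0.12), 33, [-0.097, -0.08]), (np.float64(0.14), 44, [-0.098, -0.092]), (np.float64(0.15), 46, [-0.099, -0.091])]
shift [0.038  0.0018 0.0643] spin -0.001 | cur [0.385  0.2659 0.0963] xyaw -0.1 j7 -2.6 tilt 0.01
[[0.626, 0.262], [0.594, 0.259], [0.595, 0.211], [0.558, 0.27]]
134 [0.4623603  0.23186673] [0.50864187 0.29496895] ((0.4857580065727234, 0.263606458902359), (0.06326526403427124, 0.04562130570411682), 88.90280151367188)
```

jog_arm(moves=[[0.02,-0.001,0.03,0],[0.037,-0.001,0.06,0],[0.04,-0.001,0.066,0],[0.042,-0.001,0.0715,0],[0.045,-0.001,0.0745,0],[0.049,-0.001,0.077,0],[0.054,-0.001,0.0787,0],[0.059,-0.001,0.0805,0],[0.064,-0.001,0.0823,0],[0.069,-0.001,0.084,0],[0.075,-0.001,0.0862,0],[0.079,-0.001,0.087,0],[0.079,-0.001,0.087,0]])

```text
clock: 28.62
position: [0.4641, 0.2674, 0.0092]
ee_rot: [-3.142, 0.001, -0.0]
force: [-0.7, -0.7, 2.4]
width: 0.157
gripper_force: 50.0
```

```bash
cat > balls.py <<'E'
from h import *
for n in('side','top'):
    b=cam(n)
    H=cv2.cvtColor(b['color'],cv2.COLOR_RGB2HSV).astype(int); W=b['W']
    g=(H[...,0]>45)&(H[...,0]<95)&(H[...,1]>90)&(W[...,0]>.40)&(W[...,0]<.68)&(W[...,1]>.15)&(W[...,1]<.36)
    k,l,s,c=cv2.connectedComponentsWithStats(g.astype(np.uint8)); print(n,[(int(s[i,4]),ray(b,*c[i],.016)[:2].round(3).tolist(),W[l==i].mean(0).round(3).tolist()) for i in range(1,k) if s[i,4]>2])
print(arm.observe()['position'],arm.observe()['force'])
E
python3 balls.py
```

```text
side [(28, [0.465, 0.026], [0.406, 0.269, 0.374]), (7, [0.624, 0.056], [0.507, 0.292, 0.38]), (16, [0.596, 0.213], [0.594, 0.216, 0.022]), (14, [0.627, 0.263], [0.624, 0.266, 0.023]), (34, [0.597, 0.27], [0.595, 0.273, 0.022])]
top [(7, [0.626, 0.262], [0.623, 0.26, 0.026]), (8, [0.597, 0.278], [0.595, 0.276, 0.024]), (7, [0.597, 0.258], [0.595, 0.257, 0.025]), (7, [0.595, 0.211], [0.593, 0.21, 0.024])]
[0.46415213 0.26738738 0.00928878] [ 0.35434904 -0.59398531  1.99155831]
```

jog_arm(moves=[[0.004,0,0,0],[0.009,0,0,0],[0.014,0,0,0],[0.019,0,0,0],[0.024,0,0,0],[0.029,0,0,0],[0.034,0,0,0],[0.039,0,0,0],[0.044,0,0,0],[0.048,0,0,0],[0.05,0,0,0],[0.05,0,0,0]])

```text
clock: 30.22
position: [0.514, 0.2673, 0.0092]
ee_rot: [-3.141, 0.001, 0.0]
force: [-4.5, 1.2, 6.3]
width: 0.158
gripper_force: 50.0
```

```bash
python3 balls.py
```

```text
side [(43, [0.535, 0.006], [0.449, 0.261, 0.381]), (16, [0.628, 0.208], [0.626, 0.211, 0.023]), (35, [0.632, 0.274], [0.629, 0.278, 0.024])]
top [(8, [0.628, 0.208], [0.626, 0.207, 0.021])]
[0.51405374 0.26732387 0.00916344] [-4.01372138 -0.05026551  4.64563888]
```

jog_arm(moves=[[0.001,0,0,0],[0.002,0,0,0],[0.003,0,0,0],[0.003,0,0,0]])

```text
clock: 30.82
position: [0.514, 0.2673, 0.0091]
ee_rot: [3.14, 0.001, -0.006]
force: [-14.3, -1.7, 14.5]
width: 0.16
gripper_force: 50.0
```

```bash
python3 - <<'E'
import balls
from h import *
b=cam('side'); cv2.imwrite('pics/p1.png',cv2.resize(b['color'][235:300,180:265],(680,520),interpolation=2)[:,:,::-1])
E
```

```text
side [(42, [0.537, 0.004], [0.45, 0.261, 0.383]), (16, [0.628, 0.208], [0.626, 0.211, 0.022]), (38, [0.632, 0.274], [0.629, 0.278, 0.024])]
top [(10, [0.626, 0.208], [0.625, 0.208, 0.02])]
[0.51399106 0.26728101 0.0091079 ] [-12.81062772  -1.88043587  13.93853376]
```

View pics/p1.png

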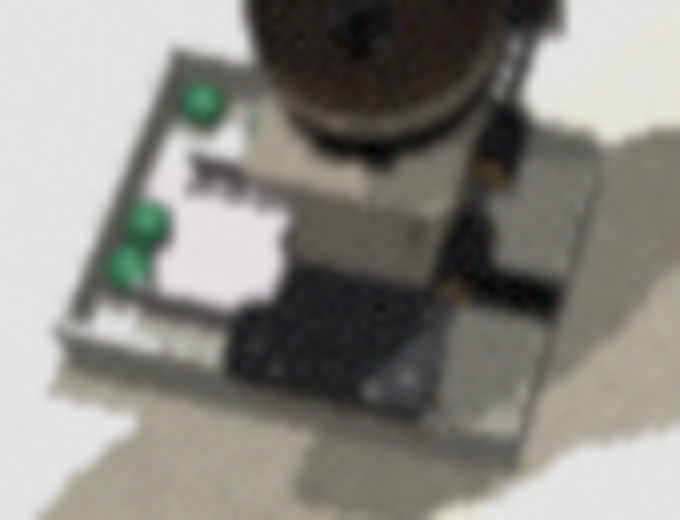

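The crop shows the lip at the back wall with two balls sitting on it, at (147,222) and (128,265). The fourth ball is free at (200,100). The third isn't in view, probably hidden behind the wrist. I'll ease off the push, lift along the wall and look.

jog_arm(moves=[[-0.0025,0,0,0],[-0.0025,0,0,0],[-0.0025,0,-0.003,0],[-0.0025,0,-0.007,0],[-0.0025,0,-0.012,0],[-0.0025,0,-0.018,0],[-0.0025,0,-0.025,0],[-0.0025,0,-0.032,0],[-0.0025,0,-0.04,0],[-0.0025,0,-0.05,0],[-0.0025,0,-0.06,0],[-0.0025,0,-0.07,0],[-0.0025,0,-0.079,0],[-0.0025,0,-0.085,0],[-0.0025,0,-0.088,0],[-0.0025,0,-0.09,0],[-0.0025,0,-0.09,0]])

```text
clock: 33.1
position: [0.5142, 0.2672, 0.099]
ee_rot: [3.141, -0.001, -0.0]
force: [0.3, -0.1, -2.1]
width: 0.159
gripper_force: 50.0
```

```bash
python3 balls.py; python3 - <<'E'
from h import *
for n in('side','top'):
    b=cam(n); W=b['W']; m=(W[...,0]>.66)&(W[...,0]<.95)&(W[...,1]>.2)&(W[...,1]<.33)&(b['z_map']>0)
    print(n,[(round(a,2),round(float(np.percentile(w,98)),3)) for a in np.arange(.66,.95,.03) for w in [W[m&(W[...,0]>=a)&(W[...,0]<a+.03)][:,2]] if len(w)])
E
```

```text
side [(32, [0.577, -0.008], [0.47, 0.269, 0.404]), (7, [0.524, 0.044], [0.479, 0.179, 0.22]), (32, [0.662, 0.231], [0.627, 0.278, 0.113])]
top [(8, [0.628, 0.208], [0.626, 0.207, 0.023])]
[0.51413864 0.26715189 0.09885799] [-0.18556658 -0.14459636 -1.46776325]
side [(np.float64(0.66), 0.002), (np.float64(0.69), 0.002), (np.float64(0.72), 0.002), (np.float64(0.75), 0.082), (np.float64(0.78), 0.096), (np.float64(0.81), 0.097), (np.float64(0.84), 0.126), (np.float64(0.87), 0.12), (np.float64(0.9), 0.096), (np.float64(0.93), 0.089)]
top [(np.float64(0.66), 0.009), (np.float64(0.69), 0.008), (np.float64(0.72), 0.008), (np.float64(0.75), 0.086), (np.float64(0.78), 0.1), (np.float64(0.81), 0.104), (np.float64(0.84), 0.131), (np.float64(0.87), 0.121), (np.float64(0.9), 0.101), (np.float64(0.93), 0.066)]
```

jog_arm(moves=[[0,0,-0.005,0],[0,0,-0.015,0],[0,0,-0.03,0],[0,0,-0.045,0],[0,0,-0.06,0],[0,0,-0.07,0],[0,0,-0.075,0],[0.035,0,-0.075,0],[0.073,0,-0.075,0],[0.105,0,-0.075,0],[0.131,0,-0.075,0],[0.15,0,-0.075,0],[0.163,0,-0.075,0],[0.17,0,-0.075,0],[0.173,0,-0.075,0],[0.173,0,-0.075,0]])

```text
clock: 35.3
position: [0.687, 0.2674, 0.1742]
ee_rot: [-3.142, -0.0, 0.0]
force: [-0.0, 0.8, -2.0]
width: 0.163
gripper_force: 50.0
```

```bash
cat > ride.py <<'E'
from h import *
def ride():
    s=arm.observe(); p=s['position']; R=cv2.Rodrigues(np.array(s['ee_rot'],float))[0]; print(p.round(4))
    for n in('side','top'):
        b=cam(n); H=cv2.cvtColor(b['color'],cv2.COLOR_RGB2HSV).astype(int); Q=(b['W']-p)@R
        g=(H[...,0]>45)&(H[...,0]<95)&(H[...,1]>90)&(abs(Q[...,1])<.05)&(Q[...,0]>.03)&(Q[...,0]<.16)&(abs(Q[...,2])<.06)
        k,l,c,_=cv2.connectedComponentsWithStats(g.astype(np.uint8)); print(n,'in tool axes',[(int(c[i,4]),Q[l==i].mean(0).round(3).tolist()) for i in range(1,k) if c[i,4]>1])
        W=b['W']; g=(H[...,0]>45)&(H[...,0]<95)&(H[...,1]>90)&(W[...,0]>.46)&(W[...,0]<.645)&(W[...,1]>.19)&(W[...,1]<.33)&(W[...,2]<.05)
        k,l,c,ce=cv2.connectedComponentsWithStats(g.astype(np.uint8)); print('  tray',[(int(c[i,4]),ray(b,*ce[i],.016)[:2].round(3).tolist()) for i in range(1,k) if c[i,4]>1])
if __name__=='__main__': ride()
E
python3 ride.py
```

```text
[0.687  0.2674 0.1742]
side in tool axes []
  tray [(16, [0.628, 0.208]), (14, [0.597, 0.212])]
top in tool axes []
  tray []
```

```bash
cat > scan.py <<'E'
from h import *
for n in('side','top'):
    b=cam(n); H=cv2.cvtColor(b['color'],cv2.COLOR_RGB2HSV).astype(int); W=b['W']
    g=(H[...,0]>60)&(H[...,0]<92)&(H[...,1]>110)&(W[...,0]>.25)&(W[...,0]<.95)&(abs(W[...,1])<.6)
    k,l,c,ce=cv2.connectedComponentsWithStats(g.astype(np.uint8)); print(n,[(int(c[i,4]),ce[i].round().tolist(),W[l==i].mean(0).round(3).tolist()) for i in range(1,k) if 3<c[i,4]<60])
E
python3 scan.py
```

```text
side [(13, [205.0, 247.0], [0.626, 0.211, 0.023]), (8, [213.0, 251.0], [0.595, 0.217, 0.023])]
top [(6, [345.0, 204.0], [0.426, -0.325, 0.068])]
```

jog_arm(moves=[[-0.005,0,0,0],[-0.015,0,0,0],[-0.03,0,-0.002,0],[-0.05,0,-0.004,0],[-0.075,0,-0.007,0],[-0.1,0.004,-0.01,0],[-0.125,0.012,-0.013,0],[-0.148,0.024,-0.016,0],[-0.168,0.04,-0.019,0],[-0.185,0.06,-0.022,0],[-0.198,0.084,-0.025,0],[-0.207,0.112,-0.025,0],[-0.211,0.143,-0.025,0],[-0.211,0.175,-0.025,0],[-0.211,0.207,-0.025,0],[-0.211,0.239,-0.025,0],[-0.211,0.271,-0.025,0],[-0.211,0.303,-0.025,0],[-0.211,0.335,-0.025,0],[-0.211,0.365,-0.025,0]])

```text
clock: 38.0
position: [0.4754, -0.0985, 0.1993]
ee_rot: [3.141, -0.0, 0.0]
force: [1.1, -0.4, -2.4]
width: 0.159
gripper_force: 50.0
```

jog_arm(moves=[[0,0.026,0,0],[0,0.05,0,0],[0,0.073,0,0],[0,0.094,0,0],[0,0.114,0,0],[0,0.132,0,0],[0,0.148,0,0],[0,0.161,0,0],[0,0.171,0,0],[0,0.178,0,0],[0,0.181,0,0],[0,0.181,0,0]])

```text
clock: 39.5
position: [0.4762, -0.2786, 0.1991]
ee_rot: [-3.141, 0.0, -0.0]
force: [-0.7, 0.3, -1.7]
width: 0.157
gripper_force: 50.0
```

```bash
python3 ride.py; python3 scan.py
```

```text
[ 0.4762 -0.2786  0.1991]
side in tool axes [(13, [0.078, 0.0, -0.014])]
  tray [(16, [0.628, 0.208]), (16, [0.596, 0.213])]
top in tool axes [(2, [0.084, -0.014, -0.016])]
  tray [(8, [0.628, 0.208]), (7, [0.595, 0.211])]
side [(5, [261.0, 109.0], [0.556, -0.276, 0.213]), (13, [205.0, 247.0], [0.626, 0.211, 0.022]), (11, [213.0, 251.0], [0.595, 0.216, 0.023])]
top [(5, [209.0, 155.0], [0.625, 0.206, 0.025]), (4, [208.0, 162.0], [0.593, 0.212, 0.027])]
```

Both balls ride in the pan over the bowl. Now loosen the grip so the scoop pitches nose-down under its own weight.

jog_arm(moves=[[0,0,0,0],[0,0,0,0],[0,0,0,0]], newtons=8)

```text
clock: 40.08
position: [0.4761, -0.2787, 0.1991]
ee_rot: [3.142, -0.0, -0.0]
force: [0.8, -0.6, -2.2]
width: 0.161
gripper_force: 8.0
```

```bash
python3 ride.py|grep axes
```

```text
side in tool axes []
top in tool axes []
```

jog_arm(moves=[[0,0,0,0],[0,0,0,0],[0,0,0,0]], newtons=5)

```text
clock: 40.55
position: [0.4761, -0.2788, 0.1991]
ee_rot: [3.142, -0.0, 0.0]
force: [0.5, 0.1, -1.5]
width: 0.163
gripper_force: 5.0
```

```bash
python3 ride.py|grep axes
```

```text
side in tool axes []
top in tool axes []
```

jog_arm(moves=[[0,0,0,0],[0,0,0,0]], newtons=50)

```text
clock: 40.9
position: [0.4761, -0.2788, 0.1991]
ee_rot: [3.142, -0.0, 0.0]
force: [-0.4, -0.1, -0.6]
width: 0.16
gripper_force: 50.0
```

```bash
python3 scan.py; python3 - <<'E'
from h import *
b=cam('side'); a=cam('top')
o=np.hstack([cv2.resize(b['color'][75:165,220:320],(400,360),interpolation=2),cv2.resize(a['color'][120:220,280:390],(400,360),interpolation=2)])
cv2.imwrite('pics/d1.png',np.clip(o[:,:,::-1]*1.4,0,255).astype(np.uint8))
E
```

```text
side [(13, [205.0, 247.0], [0.626, 0.211, 0.023]), (11, [213.0, 251.0], [0.595, 0.217, 0.023])]
top [(7, [209.0, 155.0], [0.626, 0.207, 0.025]), (4, [208.0, 162.0], [0.594, 0.213, 0.023])]
```

View pics/d1.png

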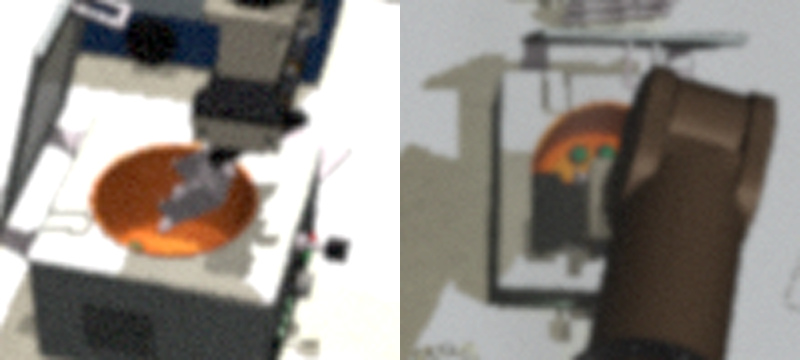

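Both balls are in the bowl, at (577,155) and (605,155) in the right half, and the scoop hangs pitched in the grip. I'll raise it, take it over the mat and press it level with a light grip.

jog_arm(moves=[[0,0,-0.04,0],[0,0,-0.09,0],[-0.02,-0.02,-0.12,0],[-0.03,-0.07,-0.12,0],[-0.03,-0.13,-0.12,0],[-0.03,-0.19,-0.1,0],[-0.03,-0.24,-0.06,0],[-0.03,-0.268,-0.02,0],[-0.03,-0.268,0.03,0],[-0.03,-0.268,0.06,0],[-0.03,-0.268,0.06,0],[-0.03,-0.268,0.06,0]])

```text
clock: 42.6
position: [0.4471, -0.0106, 0.1403]
ee_rot: [-3.142, 0.001, -0.002]
force: [-0.1, -0.0, -2.2]
width: 0.158
gripper_force: 50.0
```

```bash
python3 - <<'E'
from sc import *
s=arm.observe(); p=s['position']; R=cv2.Rodrigues(np.array(s['ee_rot'],float))[0]
for n in('side','top'):
    b=cam(n); Q=(b['W']-p)@R; Q[...,2]*=-1; m=(b['z_map']>0)&(Q[...,0]>0.0)&(Q[...,0]<.16)&(abs(Q[...,1])<.035)&(b['W'][...,2]>.012)&(Q[...,2]<.02); q=Q[m]
    i=np.argsort(q[:,2])[:8]; print(n,len(q),'lowest',q[i].mean(0).round(3),q[:,0].max().round(3))
print(p)
E
```

```text
side 197 lowest [ 0.079 -0.014 -0.074] 0.081<stdin>:5: RuntimeWarning: Mean of empty slice.
  ret = um.true_divide(
Traceback (most recent call last):
ValueError: zero-size array to reduction operation maximum which has no identity
```

jog_arm(moves=[[0,0,0.03,0],[0,0,0.055,0],[0,0,0.064,0],[0,0,0.072,0],[0,0,0.08,0],[0,0,0.088,0],[0,0,0.096,0],[0,0,0.104,0],[0,0,0.112,0],[0,0,0.119,0],[0,0,0.126,0],[0,0,0.131,0],[0,0,0.134,0],[0,0,0.134,0]], newtons=5)

```text
clock: 44.45
position: [0.4462, -0.0108, 0.005]
ee_rot: [3.142, -0.0, -0.0]
force: [-0.5, 0.1, -0.4]
width: 0.164
gripper_force: 5.0
```

jog_arm(moves=[[0,0,0,0],[0,0,0,0],[0,0,0,0],[0,0,-0.03,0],[0,0,-0.08,0],[-0.05,0,-0.12,0],[-0.11,0,-0.12,0],[-0.11,0,-0.12,0]], hand=0.05)

```text
clock: 45.45
position: [0.3312, -0.0118, 0.1248]
ee_rot: [3.138, -0.001, -0.005]
force: [0.7, 0.7, 0.2]
width: 0.544
gripper_force: 0.0
```

```bash
cat > sm.py <<'E'
from h import *
b=cam('top'); H=cv2.cvtColor(b['color'],cv2.COLOR_RGB2HSV).astype(int)
# mat area pixels that are dark (handle)
v,u=np.mgrid[0:384,0:512]; P=np.array([[ray(b,a,c,.041)[:2] for a in range(235,300)] for c in range(140,225)])
dark=np.zeros((384,512),bool); dark[140:225,235:300]=(H[140:225,235:300,2]<48)&(H[140:225,235:300,1]<130)
n,l,s,c=cv2.connectedComponentsWithStats(dark.astype(np.uint8))
for k in [i for i in range(1,n) if s[i,4]>20]:
    yx=np.argwhere(l==k); q=P[yx[:,0]-140,yx[:,1]-235]; m=q.mean(0); w=np.linalg.svd(q-m)[2][0]; w*=np.sign(w[0]) or 1; t=(q-m)@w
    print('dark',len(q),'mid',(m+w*(t.min()+t.max())/2).round(4),'yaw',np.degrees(np.arctan2(w[1],w[0])).round(1),'ends',(m+w*t.min()).round(4),(m+w*t.max()).round(4))
W=b['W']; m=(W[...,0]>.35)&(W[...,0]<.68)&(abs(W[...,1]+.01)<.09)&(b['z_map']>0); 
for lo,hi in((.02,.035),(.035,.06),(.06,.2)): q=W[m&(W[...,2]>lo)&(W[...,2]<hi)]; print(lo,hi,len(q),(q.min(0).round(3),q.max(0).round(3)) if len(q) else '')
print(arm.observe()['position'])
E
python3 sm.py
```

```text
dark 1048 mid [ 0.3969 -0.0109] yaw -86.9 ends [0.3913 0.0938] [ 0.4025 -0.1155]
0.02 0.035 38 (array([ 0.468, -0.042,  0.023]), array([0.547, 0.018, 0.034]))
0.035 0.06 49 (array([ 0.459, -0.042,  0.035]), array([0.547, 0.018, 0.053]))
0.06 0.2 0 
[ 0.33449974 -0.01146103  0.12529814]
```

jog_arm(moves=[[0,0.05,0,0],[0,0.1,0,0],[0,0.15,-0.02,0],[0,0.18,-0.03,0],[0,0.18,-0.03,0]])

```text
clock: 46.12
position: [0.3376, -0.1934, 0.1556]
ee_rot: [3.141, -0.007, 0.003]
force: [-0.6, 0.5, 0.3]
width: 0.547
gripper_force: 0.0
```

```bash
python3 sm.py; python3 scan.py; python3 - <<'E'
import m2
m2.scoop(m2.S,(205,180,300,230))
E
```

```text
dark 76 mid [ 0.4375 -0.0118] yaw 1.2 ends [ 0.3883 -0.0128] [ 0.4867 -0.0107]
dark 136 mid [ 0.3764 -0.1321] yaw 9.0 ends [ 0.3493 -0.1364] [ 0.4035 -0.1278]
0.02 0.035 60 (array([ 0.36 , -0.098,  0.02 ]), array([0.548, 0.018, 0.035]))
0.035 0.06 100 (array([ 0.389, -0.042,  0.035]), array([0.543, 0.018, 0.049]))
0.06 0.2 0 
[ 0.33716288 -0.19159773  0.15511424]
side [(13, [205.0, 247.0], [0.626, 0.212, 0.024]), (10, [213.0, 251.0], [0.595, 0.216, 0.023])]
top [(6, [209.0, 154.0], [0.627, 0.206, 0.023]), (4, [208.0, 162.0], [0.596, 0.213, 0.016])]
handle 85 mid [ 0.4415 -0.004 ] dir [1.    0.001] yaw 0.1 len 0.0944 ends [ 0.3943 -0.004 ] [ 0.4888 -0.0039]
```

The scoop lies flat on the mat, with the handle centre at (0.438, -0.012) and yaw about 0.5°. Regripping for the second pass.

```bash
python3 - <<'E'
from h import *
togo((.441,-.0112,.006),0.6)
E
```

```text
shift [ 0.1051 -0.1782  0.1488] spin -0.009 | cur [ 0.3363 -0.1896  0.1547] xyaw 0.1 j7 -1.29 tilt 0.05
```

jog_arm(moves=[[0.02,-0.05,0,0],[0.05,-0.1,0,-0.009],[0.08,-0.15,0,-0.009],[0.105,-0.178,0.02,-0.009],[0.105,-0.178,0.05,-0.009],[0.105,-0.178,0.09,-0.009],[0.105,-0.178,0.12,-0.009],[0.105,-0.178,0.14,-0.009],[0.105,-0.178,0.149,-0.009],[0.105,-0.178,0.149,-0.009]], newtons=50)

```text
clock: 47.62
position: [0.4409, -0.0122, 0.0059]
ee_rot: [-3.141, -0.015, 0.001]
force: [-1.2, 0.1, -0.1]
width: 0.545
gripper_force: 0.0
```

jog_arm(moves=[[0,0,0,0],[0,0,0,0],[0,0,0,0],[0,0,0,0],[0,0,0,0],[0,0,-0.02,0],[0,0,-0.06,0],[0,0,-0.09,0],[-0.03,-0.04,-0.1,0],[-0.05,-0.1,-0.1,0],[-0.06,-0.16,-0.1,0],[-0.06,-0.21,-0.1,0],[-0.06,-0.247,-0.09,0],[-0.06,-0.247,-0.09,0],[-0.06,-0.247,-0.09,0]], hand=0.0)

```text
clock: 49.5
position: [0.3786, 0.2329, 0.0958]
ee_rot: [3.14, 0.014, -0.002]
force: [-0.3, -0.2, -2.0]
width: 0.158
gripper_force: 49.9
```

```bash
cat > pan.py <<'E'
from h import *
b=cam('top'); W=b['W']; s=arm.observe(); p=s['position']; print(p.round(4),s['width']*91.8,s['joints'][6].round(2))
m=(W[...,2]>p[2]-.02)&(W[...,2]<p[2]+.03)&(W[...,0]>p[0]+.05)&(W[...,0]<p[0]+.17)&(abs(W[...,1]-p[1])<.07); q=W[m]; print(m.sum(),q.min(0).round(4),q.max(0).round(4),cv2.minAreaRect(q[:,:2].astype(np.float32)))
for a in np.arange(.085,.13,.01):
    w=q[(q[:,0]-p[0]>a)&(q[:,0]-p[0]<a+.01)&(abs(q[:,1]-p[1])<.022)]; print(round(a,3),len(w),(w[:,2].mean()-p[2]).round(4) if len(w) else '')
E
python3 pan.py
```

```text
[0.3789 0.2324 0.0959] 14.570430199846916 -2.57
130 [0.4586 0.2009 0.0797] [0.5066 0.2639 0.1222] ((0.4817768931388855, 0.2324005663394928), (0.04838630557060242, 0.061642836779356), 1.997273564338684)
0.085 7 -0.0023
0.095 15 -0.0042
0.105 32 -0.0023
0.115 26 -0.0031
0.125 8 -0.0047
```

jog_arm(moves=[[0.03,-0.0025,0.02,0],[0.055,-0.0025,0.045,0],[0.068,-0.0025,0.062,0],[0.07,-0.0025,0.07,0],[0.071,-0.0025,0.078,0],[0.073,-0.0025,0.083,0],[0.079,-0.0025,0.0855,0],[0.083,-0.0025,0.087,0],[0.088,-0.0025,0.0872,0],[0.093,-0.0025,0.0872,0],[0.098,-0.0025,0.0872,0],[0.103,-0.0025,0.0872,0],[0.108,-0.0025,0.0872,0],[0.113,-0.0025,0.0872,0],[0.118,-0.0025,0.0872,0],[0.123,-0.0025,0.0872,0],[0.128,-0.0025,0.0872,0],[0.132,-0.0025,0.0872,0],[0.134,-0.0025,0.0872,0],[0.134,-0.0025,0.0872,0]])

```text
clock: 52.05
position: [0.5083, 0.2377, 0.0088]
ee_rot: [3.14, 0.017, -0.01]
force: [-19.4, -1.3, 16.5]
width: 0.161
gripper_force: 50.0
```

```bash
python3 balls.py;python3 - <<'E'
from h import *
b=cam('side'); a=cam('top')
o=np.hstack([cv2.resize(b['color'][235:300,180:265],(420,320),interpolation=2),cv2.resize(a['color'][140:205,170:235],(320,320),interpolation=2)])
cv2.imwrite('pics/p2.png',np.clip(o[:,:,::-1]*1.3,0,255).astype(np.uint8))
E
```

```text
side [(46, [0.536, 0.004], [0.457, 0.239, 0.352]), (18, [0.631, 0.207], [0.628, 0.211, 0.025]), (14, [0.631, 0.238], [0.628, 0.242, 0.025])]
top [(8, [0.631, 0.209], [0.614, 0.2, 0.082])]
[0.50839805 0.23777806 0.00879419] [-19.28948907  -1.59944286  16.62991676]
```

View pics/p2.png

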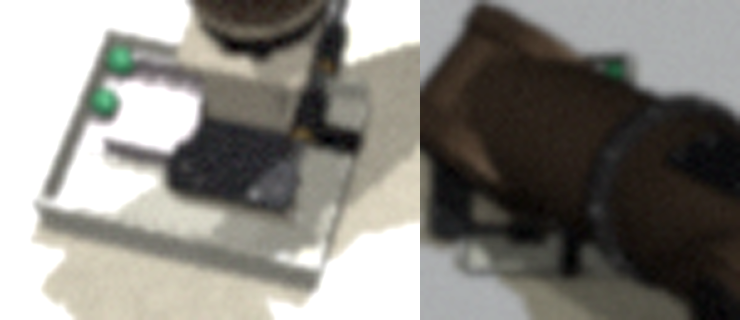

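The left crop shows both remaining balls at the lip, against the back wall, at (120,60) and (103,102). The pan's right side wall bears on the corner ball, so I'll ease off, shift 4 mm towards the tray's right wall and push again.

jog_arm(moves=[[-0.002,0,0,0],[-0.004,0.002,0,0],[-0.004,0.005,0,0],[-0.003,0.006,0,0],[-0.001,0.006,0,0],[0.001,0.006,0,0],[0.001,0.006,0,0]])

```text
clock: 53.12
position: [0.5105, 0.232, 0.0089]
ee_rot: [3.141, 0.016, -0.008]
force: [-16.7, 1.0, 14.8]
width: 0.161
gripper_force: 50.0
```

```bash
python3 balls.py
```

```text
side [(26, [0.537, -0.021], [0.454, 0.235, 0.369]), (16, [0.54, 0.039], [0.471, 0.23, 0.303]), (20, [0.631, 0.207], [0.628, 0.212, 0.025]), (16, [0.631, 0.233], [0.628, 0.238, 0.026])]
top [(3, [0.635, 0.209], [0.632, 0.207, 0.027])]
[0.51048284 0.23197119 0.00888554] [-16.05930641   0.78253412  15.23441476]
```

jog_arm(moves=[[-0.0025,0,0,0],[-0.0025,0,-0.002,0],[-0.0025,0,-0.005,0],[-0.0025,0,-0.009,0],[-0.0025,0,-0.014,0],[-0.0025,0,-0.02,0],[-0.0025,0,-0.027,0],[-0.0025,0,-0.034,0],[-0.0025,0,-0.042,0],[-0.0025,0,-0.052,0],[-0.0025,0,-0.062,0],[-0.0025,0,-0.072,0],[-0.0025,0,-0.08,0],[-0.0025,0,-0.085,0],[-0.0025,0,-0.088,0],[-0.0025,0,-0.09,0],[-0.0025,0,-0.09,0]])

```text
clock: 55.35
position: [0.5115, 0.2313, 0.0988]
ee_rot: [3.141, 0.014, -0.0]
force: [0.1, 0.5, -1.0]
width: 0.157
gripper_force: 50.0
```

```bash
python3 ride.py; python3 scan.py
```

```text
[0.5115 0.2313 0.0988]
side in tool axes [(33, [0.117, 0.004, -0.014])]
  tray []
top in tool axes [(5, [0.117, 0.022, -0.019])]
  tray []
side [(24, [198.0, 237.0], [0.628, 0.228, 0.112])]
top [(4, [206.0, 148.0], [0.63, 0.211, 0.116]), (6, [345.0, 204.0], [0.427, -0.326, 0.065])]
```

Both are riding on the lip. Same settling surge forward as before, then carry to the bowl.

jog_arm(moves=[[0,0,-0.005,0],[0,0,-0.015,0],[0,0,-0.03,0],[0,0,-0.045,0],[0,0,-0.06,0],[0,0,-0.07,0],[0,0,-0.075,0],[0.035,0,-0.075,0],[0.073,0,-0.075,0],[0.105,0,-0.075,0],[0.131,0,-0.075,0],[0.15,0,-0.075,0],[0.163,0,-0.075,0],[0.17,0,-0.075,0],[0.173,0,-0.075,0],[0.173,0,-0.075,0]])

```text
clock: 57.55
position: [0.6843, 0.233, 0.174]
ee_rot: [3.142, 0.014, -0.0]
force: [0.0, -0.0, -2.0]
width: 0.156
gripper_force: 50.0
```

jog_arm(moves=[[-0.005,0,0,0],[-0.015,0,0,0],[-0.03,0,-0.002,0],[-0.05,0,-0.004,0],[-0.075,0,-0.007,0],[-0.1,0.004,-0.01,0],[-0.125,0.012,-0.013,0],[-0.148,0.024,-0.016,0],[-0.168,0.04,-0.019,0],[-0.185,0.06,-0.022,0],[-0.198,0.084,-0.025,0],[-0.207,0.112,-0.025,0],[-0.209,0.143,-0.025,0],[-0.209,0.175,-0.025,0],[-0.209,0.207,-0.025,0],[-0.209,0.239,-0.025,0],[-0.209,0.271,-0.025,0],[-0.209,0.303,-0.025,0],[-0.209,0.335,-0.025,0],[-0.209,0.365,-0.025,0]])

```text
clock: 60.05
position: [0.4779, -0.1346, 0.1991]
ee_rot: [3.141, 0.014, 0.0]
force: [-0.4, -0.4, -1.7]
width: 0.158
gripper_force: 50.0
```

```bash
python3 - <<'E'
from h import *
togo((.476,-.28,.199),0)
E
python3 scan.py
```

```text
shift [-0.0032  0.1454  0.0002] spin 0.009 | cur [ 0.4779 -0.1346  0.1991] xyaw 0.5 j7 -1.59 tilt 0.04
side [(5, [244.0, 136.0], [0.58, -0.13, 0.211])]
top [(7, [345.0, 204.0], [0.427, -0.327, 0.063])]
```

jog_arm(moves=[[-0.001,0.026,0,0],[-0.002,0.047,0,0],[-0.003,0.066,0,0],[-0.003,0.084,0,0],[-0.003,0.1,0,0],[-0.003,0.114,0,0],[-0.003,0.126,0,0],[-0.003,0.135,0,0],[-0.003,0.141,0,0],[-0.003,0.145,0,0],[-0.003,0.145,0,0]])

```text
clock: 61.52
position: [0.477, -0.279, 0.1989]
ee_rot: [-3.142, -0.014, 0.0]
force: [-0.1, 0.4, -1.7]
width: 0.156
gripper_force: 50.0
```

```bash
python3 ride.py
```

```text
[ 0.477  -0.279   0.1989]
side in tool axes [(10, [0.101, 0.011, -0.015]), (5, [0.08, -0.007, -0.017])]
  tray []
top in tool axes []
  tray []
```

jog_arm(moves=[[0,0,0,0],[0,0,0,0],[0,0,0,0],[0,0,0,0]], newtons=7)

```text
clock: 62.12
position: [0.4771, -0.2789, 0.1989]
ee_rot: [3.142, 0.014, 0.0]
force: [-0.2, -0.3, -0.8]
width: 0.165
gripper_force: 7.0
```

jog_arm(moves=[[0,0,0,0],[0,0,0,0],[0,0,-0.04,0],[0,0,-0.09,0],[-0.02,-0.02,-0.12,0],[-0.03,-0.07,-0.12,0],[-0.03,-0.13,-0.12,0],[-0.03,-0.19,-0.1,0],[-0.03,-0.24,-0.06,0],[-0.03,-0.268,-0.02,0],[-0.03,-0.268,0.03,0],[-0.03,-0.268,0.06,0],[-0.03,-0.268,0.06,0],[-0.03,-0.268,0.06,0]], newtons=50)

```text
clock: 63.88
position: [0.4456, -0.011, 0.1401]
ee_rot: [-3.141, -0.014, -0.002]
force: [-0.6, -0.2, -1.5]
width: 0.157
gripper_force: 50.0
```

```bash
python3 scan.py; python3 - <<'E'
from h import *
a=cam('top')
cv2.imwrite('pics/d2.png',np.clip(cv2.resize(a['color'][100:240,170:400],(800,487),interpolation=2)[:,:,::-1]*1.4,0,255).astype(np.uint8))
E
```

```text
side []
top [(6, [345.0, 204.0], [0.427, -0.326, 0.065])]
```

View pics/d2.png

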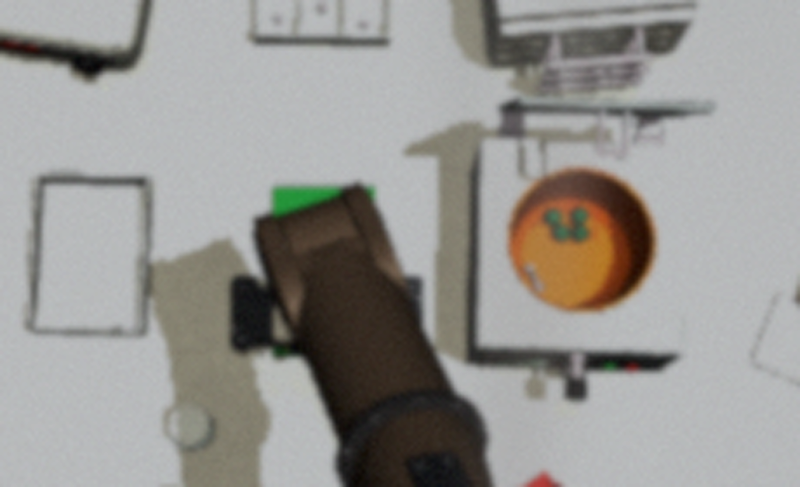

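All four balls (around (567,224)) and the bridge (533,278) lie in the bowl, and the tray is empty. Laying the scoop down level on the mat.

jog_arm(moves=[[0,0,0.03,0],[0,0,0.055,0],[0,0,0.064,0],[0,0,0.072,0],[0,0,0.08,0],[0,0,0.088,0],[0,0,0.096,0],[0,0,0.104,0],[0,0,0.112,0],[0,0,0.119,0],[0,0,0.126,0],[0,0,0.131,0],[0,0,0.134,0],[0,0,0.134,0]], newtons=5)

```text
clock: 65.78
position: [0.4447, -0.0112, 0.0048]
ee_rot: [3.142, 0.014, -0.0]
force: [-0.7, -0.3, -1.8]
width: 0.162
gripper_force: 5.0
```

jog_arm(moves=[[0,0,0,0],[0,0,0,0],[0,0,0,0],[0,0,-0.03,0],[0,0,-0.08,0],[0,0,-0.13,0],[-0.03,0.04,-0.17,0],[-0.05,0.09,-0.2,0],[-0.05,0.14,-0.24,0],[-0.05,0.17,-0.28,0],[-0.05,0.17,-0.3,0],[-0.05,0.17,-0.3,0]], hand=0.05)

```text
clock: 67.28
position: [0.3968, -0.182, 0.3061]
ee_rot: [3.14, 0.012, 0.004]
force: [-0.2, 0.5, -0.1]
width: 0.544
gripper_force: 0.0
```

```bash
python3 sm.py; python3 - <<'E'
from h import *
togo((.5,-.16,.43),0); togo((.68,-.16,.43),0);togo((.70,-.28,.43),0)
for n in('side','top'):
    b=cam(n); W=b['W']; m=(W[...,2]>.2)&(W[...,2]<.40)&(W[...,0]>.58)&(W[...,0]<.72)&(W[...,1]<-.16)&(W[...,1]>-.42)&(b['z_map']>0); q=W[m]
    print(n,m.sum(),[(round(z,2),q[(q[:,2]>z)&(q[:,2]<z+.03)][:,0].mean().round(3),q[(q[:,2]>z)&(q[:,2]<z+.03)][:,1].min().round(3),q[(q[:,2]>z)&(q[:,2]<z+.03)][:,1].max().round(3)) for z in np.arange(.2,.4,.03) if ((q[:,2]>z)&(q[:,2]<z+.03)).any()])
E
```

```text
dark 236 mid [ 0.457  -0.1312] yaw 0.3 ends [ 0.4135 -0.1314] [ 0.5006 -0.1309]
dark 101 mid [ 0.4103 -0.0121] yaw -0.1 ends [ 0.3611 -0.012 ] [ 0.4595 -0.0122]
0.02 0.035 54 (array([ 0.357, -0.098,  0.02 ]), array([0.566, 0.05 , 0.035]))
0.035 0.06 96 (array([ 0.357, -0.042,  0.035]), array([0.512, 0.017, 0.049]))
0.06 0.2 0 
[ 0.39622049 -0.18151546  0.3048702 ]
shift [ 0.104  -0.0205 -0.1251] spin 0.009 | cur [ 0.3962 -0.1815  0.3049] xyaw 0.5 j7 -1.32 tilt 0.05
shift [ 0.284 -0.019 -0.125] spin 0.009 | cur [ 0.3962 -0.1815  0.3049] xyaw 0.5 j7 -1.32 tilt 0.05
shift [ 0.303   0.1012 -0.1249] spin 0.009 | cur [ 0.3962 -0.1815  0.3049] xyaw 0.5 j7 -1.32 tilt 0.05
side 485 [(np.float64(0.2), np.float64(0.67), np.float64(-0.373), np.float64(-0.191)), (np.float64(0.23), np.float64(0.662), np.float64(-0.374), np.float64(-0.19)), (np.float64(0.26), np.float64(0.654), np.float64(-0.375), np.float64(-0.19)), (np.float64(0.29), np.float64(0.645), np.float64(-0.375), np.float64(-0.188)), (np.float64(0.32), np.float64(0.629), np.float64(-0.38), np.float64(-0.188)), (np.float64(0.35), np.float64(0.634), np.float64(-0.358), np.float64(-0.191))]
top 276 [(np.float64(0.2), np.float64(0.669), np.float64(-0.323), np.float64(-0.194)), (np.float64(0.23), np.float64(0.661), np.float64(-0.349), np.float64(-0.194)), (np.float64(0.26), np.float64(0.653), np.float64(-0.37), np.float64(-0.194)), (np.float64(0.29), np.float64(0.645), np.float64(-0.377), np.float64(-0.194)), (np.float64(0.32), np.float64(0.626), np.float64(-0.376), np.float64(-0.193)), (np.float64(0.35), np.float64(0.635), np.float64(-0.372), np.float64(-0.194))]
```

Scoop handle is at yaw 0 with the pan centre near (0.503, -0.012), on the mat. Next the lid: go over it, drop behind its outer face and sweep it shut.

jog_arm(moves=[[0,0,-0.06,0],[0,0,-0.12,0],[0.05,0.02,-0.135,0],[0.11,0.05,-0.135,0],[0.17,0.08,-0.135,0],[0.23,0.1,-0.135,0],[0.28,0.101,-0.135,0],[0.308,0.101,-0.135,0],[0.308,0.101,-0.135,0],[0.308,0.101,-0.135,0]], hand=0.0, newtons=20)

```text
clock: 68.68
position: [0.7048, -0.2796, 0.4393]
ee_rot: [-3.141, -0.015, 0.001]
force: [-0.6, -0.2, -0.5]
width: 0.009
gripper_force: 0.0
```

```bash
python3 - <<'E'
from h import *
togo((.705,-.28,.30),0)
b=cam('top');W=b['W']; m=(W[...,0]>.69)&(W[...,0]<.78)&(W[...,1]<-.18)&(W[...,1]>-.38)&(W[...,2]<.3); print(W[m][:,2].max() if m.any() else None)
E
```

```text
shift [0.0003 0.0005 0.1393] spin 0.009 | cur [ 0.7048 -0.2796  0.4393] xyaw 0.5 j7 -1.4 tilt 0.05
0.15296595016936795
```

jog_arm(moves=[[0,0,0.05,0],[0,0,0.1,0],[0,0,0.133,0],[-0.02,0,0.133,0],[-0.046,0,0.133,0],[-0.067,0,0.135,0],[-0.087,0,0.14,0],[-0.106,0,0.148,0],[-0.124,0,0.157,0],[-0.142,0,0.168,0],[-0.159,0,0.181,0],[-0.173,0,0.196,0],[-0.187,0,0.211,0],[-0.198,0,0.228,0],[-0.209,0,0.245,0],[-0.215,0,0.26,0],[-0.221,0,0.274,0],[-0.221,0,0.274,0]])

```text
clock: 70.97
position: [0.4829, -0.2821, 0.1652]
ee_rot: [-3.142, -0.013, 0.002]
force: [-0.7, -0.1, 4.1]
width: 0.002
gripper_force: 1.4
```

jog_arm(moves=[[-0.002,0,0.008,0],[-0.004,0,0.016,0],[-0.006,0,0.024,0],[-0.007,0,0.031,0],[-0.007,0,0.033,0],[-0.007,0,0.033,0]])

```text
clock: 71.72
position: [0.4769, -0.2822, 0.1329]
ee_rot: [3.141, 0.013, -0.001]
force: [-2.2, 0.7, 4.3]
width: 0.002
gripper_force: 1.8
```

jog_arm(moves=[[0,0,0.002,0],[0,0,0.004,0],[0,0,0.005,0],[0,0,0.005,0]])

```text
clock: 72.22
position: [0.477, -0.2822, 0.1291]
ee_rot: [3.14, 0.013, 0.0]
force: [-7.8, 1.1, 16.6]
width: 0.002
gripper_force: 8.9
```

jog_arm(moves=[[0,0,-0.01,0],[0,0,-0.03,0],[0,0,-0.06,0],[-0.03,0,-0.1,0],[-0.08,0,-0.12,0],[-0.13,0,-0.12,0],[-0.16,0.04,-0.12,0],[-0.18,0.1,-0.12,0],[-0.18,0.14,-0.12,0],[-0.18,0.14,-0.12,0]])

```text
clock: 73.47
position: [0.2975, -0.4264, 0.2473]
ee_rot: [-3.142, -0.007, -0.001]
force: [0.1, 0.9, -0.8]
width: 0.007
gripper_force: 0.0
```

```bash
python3 sm.py|grep dark; python3 m2.py|egrep 'lidtop|knob'; python3 - <<'E'
from h import *
a=cam('top');b=cam('side')
W=a['W']; m=(W[...,0]>.58)&(W[...,0]<.7)&(abs(W[...,1]+.28)<.1)&(W[...,2]>.18); print('high lid pts',m.sum())
o=np.hstack([cv2.resize(a['color'][120:220,235:385],(420,280),interpolation=2),cv2.resize(b['color'][80:240,190:330],(380,434),interpolation=2)[:280] if 0 else cv2.resize(b['color'][90:230,190:330],(380,280),interpolation=2)])
cv2.imwrite('pics/e.png',np.clip(o[:,:,::-1]*1.4,0,255).astype(np.uint8))
E
```

```text
dark 73 mid [ 0.4081 -0.0119] yaw 0.9 ends [ 0.3611 -0.0127] [ 0.455  -0.0111]
lidtop 3281 ((0.5509045124053955, -0.2841641902923584), (0.2192053347826004, 0.24204672873020172), 88.78510284423828)
knob pts 49 [ 0.39865675 -0.281268    0.11557702] ((0.4028218388557434, -0.28203442692756653), (0.0200235266238451, 0.04271194711327553), 86.58493041992188)
high lid pts 0Traceback (most recent call last):
  File "m2.py", line 24, in <module>
    scoop(d,bx); small(d,bc,9,.006)
                 ~~~~~^^^^^^^^^^^^^
  File "m2.py", line 14, in small
    P=np.array([ray(d,a,b,h)[:2] for a,b in p]); mm=(P*w[:,None]).sum(0)/w.sum(); C=np.cov((P-mm).T,aweights=w); e,V=np.linalg.eigh(C)
                                                                                    ~~~~~~^^^^^^^^^^^^^^^^^^^^^
    avg, w_sum = average(X, axis=1, weights=w, returned=True)
                 ~~~~~~~^^^^^^^^^^^^^^^^^^^^^^^^^^^^^^^^^^^^^
    raise ZeroDivisionError(
        "Weights sum to zero, can't be normalized")
ZeroDivisionError: Weights sum to zero, can't be normalized
```

View pics/e.png

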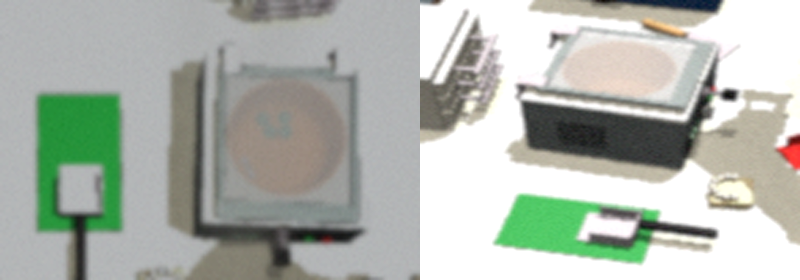

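The lid stays shut with the knob home. The balls show through it at about (270,125), and the scoop lies level on the mat with its pan 40 mm from the mat's centre.

```bash
python3 -c "
from cell import arm
print(arm.sign_off())"
```

```text
the job is handed in; nothing more can be done
None
```

The job is handed in: the latch was pulled to its stop, the bridge and all four balls are in the bowl, the scoop lies level on its mat, and the lid is shut and latched; sign-off returned no verdict.

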